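# Make up and label the measuring-cup set

## Robot

A 6-joint arm with a two-finger parallel gripper is mounted at the origin on the work surface. World frame = base frame: x ahead of the robot, y to its left, z up, the work surface at z = 0. Lengths are in m, angles in rad, forces in N, time in s.
With the tool pointing down it reaches from about 0.225 to 0.875 m from the base axis. Payload 3.4 kg.
Tool frame: the origin (TCP) lies at the very end of the fingers, on their centre line; the grasp point (between the pads) lies 19 mm behind it; z points along the fingers, y is the direction in which the jaws open and shut (so a half turn about z gives the same grasp; the last joint's range is limited). The gripper opens to 85 mm and grips with 20 to 120 N. Pads are 22 mm wide; open, the fingers measure 114 mm over their backs; the gripper's body (76 mm by 85 mm) begins 54 mm behind the grasp point. The pads swing forward as they close: fully open they stand 13 mm farther back than shut.
Start: joints at [-1.419, 0.276, 1.505, -0, 1.361, -0.121], TCP at [0.155, -0.554, 0.2] pointing down, gripper open.
Joint ranges: [-2.89, 2.89], [-0.75, 2.08], [0.22, 2.7], [-1.18, 4.32], [0.11, 2.71], [-2.7, 2.7]. Speed limits (rad/s): [2.57, 2.57, 3.14, 3.14, 3.14, 3.14].

## Interface

Orientations are given as a unit quaternion [w, x, y, z].
In Python, from rig import get_state, get_image, camera_model, sign_off gives the robot as it stands. The module is installed in compiled form; this text tells all that it offers.
- The arm moves only by the tool drive_tool, never from a script. Its argument "motion" is text: rows parted by semicolons, each of 7 numbers parted by spaces: the turn, a rotation vector about the tool's x, y, z in degrees, then the shift along the tool's x, y, z in m, then the opening in per cent of the stroke, from 0 (shut) to 100 (fully open). In form: wx wy wz tx ty tz hand; .... A call has 1 to 12 rows; each row shifts and turns the pose as measured when the row begins, along the tool's axes as they then stand; what a row does not reach is not made up. A row lasts 1/8 s, in which the tool goes at most 62.5 mm and 10.7 degrees, less where a joint would pass 70% of its speed; a pose out of reach is approached as far as the arm can. A call is refused whole if a number of a shift passes 0.0625 or a number of a turn 10.7, either way. A call with a gripper value outside its range is refused whole. The fingers move at their own pace and stop on an object; "newtons" is the grip in N (left out, the last holds). Time passes only in rows, so rows that do not move let the fingers close. It gives the time, the measured TCP pose, the force and the opening at its end, in the units of the state.
- get_state(): the state, without advancing time (a new reading comes with each control period).
- get_image(name): name is "scene" or "side" or "wrist"; returns (picture, depth): 480x640x3 uint8, red, green, blue; 480x640 float32, m along the optical axis (not along the pixel's ray), 0 where there is no reading.
- camera_model(name): a dict with "camera_matrix" (3x3 intrinsics, pixels), "D" ([k1, k2, p1, p2, k3] as OpenCV has them; the pictures are not rectified), "cam_to_world" (4x4, takes a point from camera to world coordinates); the wrist camera has in their place "T_tool_cam" (4x4, takes a point from camera to tool coordinates, whose origin is the TCP and whose axes are the flange's). Camera axes: x right, y up, looking along -z (the intrinsics and any distortion apply to the point x, -y, -z); pixel columns grow to the right and rows downward; lengths in m; the calibration is good to about 2 mm. A picture is of the moment at which its call begins: read the wrist's pose just before it. camera_model takes no time and is no camera call.
- sign_off(): hands the job in, once; it reports no verdict.
The state is a dict: "clock": time; "qpos": joint angles; "qd": joint speeds; "effort": joint torques, N m; "position": TCP position; "ee_rot": TCP orientation; "contact_force": force on the tool from outside, world axes, zero at the start; "moment": the same for the moment, N m; "width": finger opening in m.
Only numpy, scipy, OpenCV 4.12 (cv2) and the standard library are available. Lean on these libraries where they do the work, as an engineer would, in place of code of your own. Each camera call takes 0.05 s, during which the arm holds its last target.

## Task

Make up the measuring-cup set on the display stand: nest the middle cup in the largest one, which stays on the stand, and the smallest in the middle one, each sitting upright on the floor of the next, and let go of them. Then take the label holder out of its rack, push it down behind the stand's front lip into the sprung pocket until it is fully home against the stop, and finish while still holding it pressed there with the gripper (the spring lifts it if you let go). Do not knock aside the small jar on the stand or the round cutter in front of it.

Things in the scene. Friction and masses are not known exactly. Their poses are not given: they have to be found in the camera images.
- large_mid (a point): centre of the largest steel measuring cup, on its axis half-way up. Tapers from 82 mm across at the foot to 96 mm at the rim, 32 mm tall, wall and floor 3 mm. A handle 10 mm wide, 8 mm high, level with the rim, sticks out along the cup's own -x axis to 106 mm from the cup's axis. It stands on the display stand, left half; it need not be moved.
- medium_mid (a point): centre of the middle steel measuring cup, on its axis half-way up. Tapers from 56 mm across at the foot to 68 mm at the rim, 42 mm tall, wall and floor 3 mm. A handle 10 mm wide, 8 mm high, level with the rim, sticks out along the cup's own -x axis to 92 mm from the cup's axis. On the table, left; the two loose cups may swap places. Nested, its handle clears the larger rim by 5 mm.
- medium_grip (a point): point on the middle cup's handle, half-way through its height (38 mm above the cup's foot) and 68 mm from the cup's axis, clear of the bowl: a good place to pinch the handle across its 10 mm width from above; same axes as the cup
- small_mid (a point): centre of the smallest steel measuring cup, on its axis half-way up. Tapers from 36 mm across at the foot to 46 mm at the rim, 52 mm tall, wall and floor 3 mm. A handle 10 mm wide, 8 mm high, level with the rim, sticks out along the cup's own -x axis to 81 mm from the cup's axis. On the table, left; the two loose cups may swap places. Nested, its handle clears the larger rim by 5 mm.
- small_grip (a point): point on the smallest cup's handle, half-way through its height (48 mm above the cup's foot) and 57 mm from the cup's axis, clear of the bowl: a good place to pinch the handle across its 10 mm width from above; same axes as the cup
- holder_mid (a point): centre (half-way up) of the grey label holder: an upright plate 8 mm thick (its x), 84 mm long (its y) and 80 mm tall (its z), a blank card on both faces (either may look forward). It stands loosely in a wooden rack at the right (36 x 116 mm, 26 mm tall, inner floor 6 mm up) and lifts straight out. Held 62 mm or more above its foot, the fingers clear the lip when it is home.
- stand: fixed plywood display step, 200 mm deep (its x, front at -x towards the robot), 300 mm wide (its y), top 40 mm above the table; origin at the centre of its underside, on the table. An aluminium lip 8 mm thick with a rounded top 46 mm above the table runs along its front edge.
- pocket (a point): centre of the mouth of the label pocket, level with the lip's top (46 mm above the table), in the right half of the stand's front edge; axes as the stand's. The pocket is a slot open upwards between the lip and the stand, 11 mm wide in x and 94 mm long in y, both edges rounded (4 mm). A sprung strip fills its bottom, its top 20 mm below the mouth when free.
- spring_strip (a joint): how far the sprung strip in the pocket is pushed down, m: 0 free, 0.010 fully down against its stop. The spring resists with 3 N at first and 8 N at the stop, and lifts the holder again when it is let go. Fully home, the holder's foot is 30 mm below the mouth, its centre 10 mm above it.
- sprinkles: bystander: small lidded jar, 42 mm across, 65 mm tall, standing on the stand behind the pocket; origin at the centre of its underside
- cutter: bystander: round steel biscuit cutter (open ring), 60 mm across, 28 mm tall, on the table in front of the stand; origin at the centre of its underside
Mind the look-alikes: they are no part of the job. What is shaped like the part that bears holder_mid but red is not meant. What is shaped like the part that bears medium_mid but purple is not meant.

How it is judged:
By the outcome, as a careful person would: the job done as asked, in the order asked, and still so for the second after the job is handed in, while the arm keeps its last pose, push and grip.
It also fails if it takes over 72 s, if anything falls off the work surface, if the arm or the gripper's body presses on something with over 40 N, if the wrist force passes 120 N, or if a joint passes its speed limit or range.

## Working session

There is one attempt and no reset: what is moved stays moved. The work goes in short steps, Python scripts to look and compute and a tool call to move; the robot and the scene stay as the last step left them, time stands still between calls to the robot, and variables do not carry over. Pictures are saved under pics/ and viewed, and the job is handed in when it is done.

Besides the shell and the picture viewer there is one more tool, called after "Request:" as name(argument=value, ...) on one line, values as JSON. drive_tool: Moves the arm, as the interface text tells. Its arguments: {"type":"object","properties":{"motion":{"type":"string"},"newtons":{"type":"number"}},"required":["motion"]}

```bash
mkdir -p pics; cat > h.py <<'E'
import numpy as np, cv2, sys
from rig import get_state, get_image, camera_model, sign_off
def R(q):
    from scipy.spatial.transform import Rotation as Ro
    return Ro.from_quat([q[1],q[2],q[3],q[0]]).as_matrix()
def cam(name, st=None):
    m=camera_model(name); K=np.array(m["camera_matrix"]); D=np.array(m["D"],float)
    if name=="wrist":
        T=np.eye(4); T[:3,:3]=R(st["ee_rot"]); T[:3,3]=st["position"]; T=T@np.array(m["T_tool_cam"])
    else: T=np.array(m["cam_to_world"])
    return K,D,T
def rays(c,px):
    K,D,T=c
    u=cv2.undistortPoints(np.array(px,float).reshape(-1,1,2),K,D).reshape(-1,2)
    d=np.c_[u[:,0],-u[:,1],-np.ones(len(u))]
    return T[:3,3],d@T[:3,:3].T
def onz(c,px,z):
    o,d=rays(c,px); return o+d*((z-o[2])/d[:,2])[:,None]
def cloud(c,dep):
    h,w=dep.shape; v,u=np.mgrid[:h,:w]
    o,d=rays(c,np.c_[u.ravel(),v.ravel()])
    P=o+d*dep.ravel()[:,None]; P[dep.ravel()==0]=np.nan
    return P.reshape(h,w,3)
def grab(name,tag):
    st=get_state(); im,dep=get_image(name); c=cam(name,st)
    cv2.imwrite(f"pics/{tag}.png",im[:,:,::-1]); np.savez(f"pics/{tag}.npz",im=im,dep=dep,K=c[0],D=c[1],T=c[2])
    return im,dep,c
def load(tag):
    z=np.load(f"pics/{tag}.npz"); return z["im"],z["dep"],(z["K"],z["D"],z["T"])
E
python3 - <<'E'
from h import *
s=get_state(); print(s)
for n in("scene","side"):
    im,dep,c=grab(n,n+"0"); print(n,c[2].round(3).tolist(),c[0].round(1).tolist(),c[1])
print(camera_model("wrist"))
E
```

```text
{'clock': 0.0, 'qpos': array([-1.41899745e+00,  2.76592373e-01,  1.50617623e+00,  2.55688376e-05,
        1.36071490e+00, -1.21018416e-01]), 'qd': array([ 1.88352499e-03,  3.51088845e-04,  5.22779363e-04, -1.97055308e-03,
        4.59720598e-05, -6.61971957e-04]), 'effort': array([ 5.95651491e-04, -4.16771257e+01, -2.45805413e+01,  4.52854522e-06,
        1.08592690e-02,  9.29051993e-06]), 'position': array([ 0.15483183, -0.55312362,  0.19872411]), 'ee_rot': array([-9.45506781e-04,  9.90710679e-01,  1.35983293e-01, -2.05042234e-06]), 'contact_force': array([ 0.75109182, -0.14094718, -0.26489437]), 'moment': array([ 0.01134581, -0.01330537, -0.01778671]), 'width': 0.08561880209033208}
scene [[0.305, -0.761, 0.572, 0.953], [0.952, 0.237, -0.192, -0.154], [0.011, 0.604, 0.797, 0.708], [0.0, 0.0, 0.0, 1.0]] [[453.9, 0.0, 323.7], [0.0, 453.9, 239.0], [0.0, 0.0, 1.0]] [0.01378626 0.         0.         0.         0.        ]
side [[-0.725, 0.429, -0.538, -0.056], [-0.689, -0.466, 0.555, 0.582], [-0.012, 0.773, 0.634, 0.702], [0.0, 0.0, 0.0, 1.0]] [[538.1, 0.0, 322.5], [0.0, 538.1, 236.7], [0.0, 0.0, 1.0]] [-0.13428655  0.          0.          0.          0.        ]
{'camera_matrix': array([[396.25370122,   0.        , 327.30515794],
       [  0.        , 396.25370122, 241.18998438],
       [  0.        ,   0.        ,   1.        ]]), 'D': array([0.00374405, 0.        , 0.        , 0.        , 0.        ]), 'T_tool_cam': array([[-6.54166481e-04,  9.50801400e-01,  3.09800370e-01,
         8.02404284e-02],
       [ 9.99999785e-01,  6.07872792e-04,  2.45964971e-04,
        -3.63461763e-04],
       [ 4.55446227e-05,  3.09800464e-01, -9.50801594e-01,
        -1.73479005e-01],
       [ 0.00000000e+00,  0.00000000e+00,  0.00000000e+00,
         1.00000000e+00]])}
```

View pics/scene0.png

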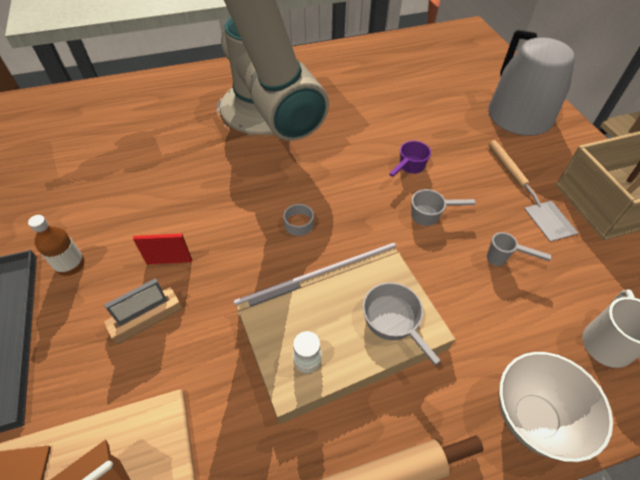

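View pics/side0.png

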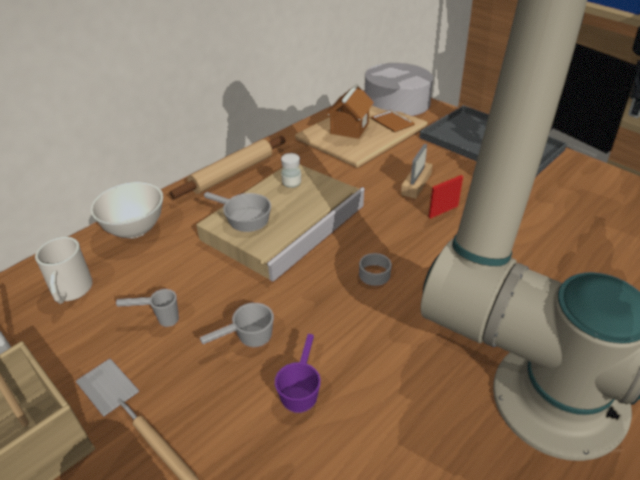

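Both views show the medium cup (scene 428,206), small cup (503,250), large cup (393,312), holder in its rack (138,300), pocket in the lip (270,292), cutter (299,220) and jar (307,352). The red plate and purple cup are the decoys. Next I measure them with depth clouds.

```bash
python3 - <<'E'
from h import *
wins={"scene0":dict(med=(405,182,480,230),small=(484,228,555,270),large=(355,275,445,368),holder=(100,275,185,340),cutter=(278,200,320,240),jar=(288,325,328,375),stand=(232,235,460,420)),
"side0":dict(med=(195,295,280,350),small=(110,280,185,330),large=(200,185,275,235),holder=(398,140,432,198),cutter=(355,250,395,290),jar=(275,148,305,190),stand=(195,150,370,280))}
for t,w in wins.items():
    im,dep,c=load(t); P=cloud(c,dep)
    for k,(a,b,x,y) in w.items():
        q=P[b:y,a:x].reshape(-1,3); col=im[b:y,a:x].reshape(-1,3).astype(int)
        g=np.isfinite(q[:,0]); q=q[g]; col=col[g]
        lo={'large':.045,'jar':.045}.get(k,.008)
        grey=(col.max(1)-col.min(1))<35
        m=(q[:,2]>lo)
        if k in('med','small','large','cutter','jar'): m&=grey
        q=q[m]; print(t,k,len(q),'min',q.min(0).round(3),'max',q.max(0).round(3), 'z pct',np.percentile(q[:,2],[5,50,95]).round(4))
    m=np.isfinite(P[...,2])
E
```

```text
scene0 med 892 min [0.413 0.198 0.008] max [0.48  0.318 0.045] z pct [0.0107 0.0318 0.0429]
scene0 small 852 min [0.563 0.292 0.008] max [0.64  0.377 0.055] z pct [0.0134 0.0414 0.0521]
scene0 large 1467 min [0.611 0.015 0.045] max [0.76  0.108 0.075] z pct [0.0468 0.0657 0.0723]
scene0 holder 2606 min [ 0.481 -0.387  0.008] max [ 0.551 -0.266  0.088] z pct [0.013  0.0325 0.0849]
scene0 cutter 422 min [ 0.362 -0.049  0.008] max [0.424 0.009 0.032] z pct [0.0092 0.0196 0.0284]
scene0 jar 948 min [ 0.671 -0.11   0.045] max [ 0.711 -0.07   0.108] z pct [0.056  0.1027 0.1055]
scene0 stand 22572 min [ 0.52  -0.178  0.008] max [0.76  0.145 0.108] z pct [0.0325 0.0395 0.0708]
side0 med 1333 min [0.411 0.2   0.008] max [0.478 0.322 0.045] z pct [0.0107 0.0329 0.0428]
side0 small 987 min [0.559 0.295 0.008] max [0.64  0.38  0.054] z pct [0.0143 0.0429 0.0523]
side0 large 1184 min [0.606 0.016 0.045] max [0.759 0.112 0.075] z pct [0.0464 0.0624 0.0729]
side0 holder 773 min [ 0.417 -0.455  0.008] max [ 0.66  -0.233  0.088] z pct [0.0114 0.0274 0.0851]
side0 cutter 562 min [ 0.36  -0.047  0.008] max [0.421 0.013 0.031] z pct [0.0091 0.0197 0.0287]
side0 jar 564 min [ 0.663 -0.106  0.045] max [ 0.705 -0.064  0.109] z pct [0.0502 0.0811 0.1062]
side0 stand 12754 min [ 0.38  -0.348  0.008] max [0.883 0.148 0.109] z pct [0.0144 0.0401 0.0704]
```

```bash
cat > m.py <<'E'
from h import *
from scipy.optimize import least_squares
def circ(q,r0):
    f=lambda p:np.hypot(q[:,0]-p[0],q[:,1]-p[1])-p[2]
    p=least_squares(f,[*np.median(q[:,:2],0),r0],loss="soft_l1",f_scale=.001).x
    return p,np.sqrt(np.mean(f(p)**2)),len(q)
E
python3 - <<'E'
from m import *
exec(open('/dev/stdin').read()) if 0 else None
wins={"scene0":dict(med=(405,182,480,230),small=(484,228,555,270),large=(355,275,445,368),cutter=(278,200,320,240),jar=(288,325,328,375)),
"side0":dict(med=(195,295,280,350),small=(110,280,185,330),large=(200,185,275,235),cutter=(355,250,395,290),jar=(275,148,305,190))}
info=dict(med=(.042,.034,.042,(.446,.236)),small=(.052,.023,.045,(.58,.315)),large=(.072,.048,.058,(.66,.06)),cutter=(.028,.030,None,(.392,-.02)),jar=(.105,.021,None,(.69,-.09)))
for t,w in wins.items():
    im,dep,c=load(t); P=cloud(c,dep)
    for k,(a,b,x,y) in w.items():
        zr,r,hr,c0=info[k]
        q=P[b:y,a:x].reshape(-1,3); q=q[np.isfinite(q[:,0])]
        q=q[(q[:,2]>zr-.006)&(q[:,2]<zr+.004)]
        p=np.array([*c0,r])
        for i in range(5):
            d=np.hypot(*(q[:,:2]-p[:2]).T); s=q[(abs(d-r+.0015)<.006+.01*(i<2))]
            p,e,n=circ(s,r)
        d=q[:,:2]-p[:2]; rr=np.hypot(*d.T); h=q[(rr>r+.008)&(rr<r+.06)]
        o=''
        if len(h)>10 and k in('med','small','large'):
            # fit handle line
            mu=h[:,:2].mean(0); u,sv,vt=np.linalg.svd(h[:,:2]-mu); v=vt[0]; v=v if v@(mu-p[:2])>0 else -v
            off=np.cross(v,mu-p[:2]); o=f"handle ang(svd) {np.degrees(np.arctan2(v[1],v[0])):.1f} centroid {np.degrees(np.arctan2(*(mu-p[:2])[::-1])):.1f} far {np.hypot(*(h[:,:2]-p[:2]).T).max():.3f} n{len(h)} z{np.median(h[:,2]):.4f}"
        print(t,k,p.round(4),'rms',round(e,4),n,o)
E
```

```text
scene0 med [0.4471 0.2312 0.0319] rms 0.0017 267 handle ang(svd) 74.5 centroid 73.6 far 0.092 n142 z0.0417
scene0 small [0.5854 0.3153 0.0217] rms 0.0017 218 handle ang(svd) 48.8 centroid 47.1 far 0.080 n173 z0.0506
scene0 large [0.6589 0.0608 0.0458] rms 0.0015 503 handle ang(svd) 16.1 centroid 15.2 far 0.105 n247 z0.0710
scene0 cutter [ 0.3929 -0.02    0.0284] rms 0.0011 205 
scene0 jar [ 0.69   -0.0894  0.0167] rms 0.0015 277 
side0 med [0.4441 0.2346 0.0317] rms 0.0017 349 handle ang(svd) 73.4 centroid 74.2 far 0.091 n205 z0.0412
side0 small [0.5819 0.3173 0.0215] rms 0.0017 242 handle ang(svd) 48.5 centroid 49.7 far 0.081 n175 z0.0507
side0 large [0.6549 0.0639 0.0457] rms 0.0018 353 handle ang(svd) 15.8 centroid 16.0 far 0.106 n110 z0.0718
side0 cutter [ 0.3898 -0.0171  0.0283] rms 0.0013 233 
side0 jar [ 0.6859 -0.0862  0.0171] rms 0.002 108 <stdin>:21: DeprecationWarning: Arrays of 2-dimensional vectors are deprecated. Use arrays of 3-dimensional vectors instead. (deprecated in NumPy 2.0)
```

```bash
python3 - <<'E'
from m import *
for t,w in {"scene0":(225,235,460,420),"side0":(195,150,370,280)}.items():
    im,dep,c=load(t); P=cloud(c,dep); a,b,x,y=w
    q=P[b:y,a:x].reshape(-1,3); q=q[np.isfinite(q[:,0])]
    q=q[(q[:,0]>.48)&(q[:,0]<.85)&(q[:,1]>-.22)&(q[:,1]<.2)]
    top=q[abs(q[:,2]-.0395)<.0025]; print(t,len(top),cv2.minAreaRect(top[:,:2].astype(np.float32)*1000))
    al=q[q[:,2]>.03]; al=al[al[:,2]<.05]; r=cv2.minAreaRect(al[:,:2].astype(np.float32)*1000); print(' all',r, cv2.boxPoints(r).round(1).tolist())
    lip=q[(q[:,2]>.0435)&(q[:,2]<.05)&(q[:,0]<.63)]; print(' lip',len(lip),cv2.minAreaRect(lip[:,:2].astype(np.float32)*1000))
im,dep,c=load("scene0"); P=cloud(c,dep)
q=P[275:340,100:185].reshape(-1,3); q=q[np.isfinite(q[:,0])]
h=q[q[:,2]>.078]; print('holder top',len(h),cv2.minAreaRect(h[:,:2].astype(np.float32)*1000),np.percentile(h[:,2],[50,95]))
r=q[(q[:,2]>.02)&(q[:,2]<.029)]; print('rack',len(r),cv2.minAreaRect(r[:,:2].astype(np.float32)*1000))
hh=q[(q[:,2]>.035)]; print('holder',cv2.minAreaRect(hh[:,:2].astype(np.float32)*1000))
for lo in (.035,.05,.065,.078):
    z=q[(q[:,2]>lo)&(q[:,2]<lo+.01)]; print(lo,z.mean(0).round(4))
E
python3 -c "
import cv2
a=cv2.imread('pics/scene0.png')
cv2.imwrite('pics/z1.png',cv2.resize(a[230:430,220:470],None,fx=3,fy=3))
cv2.imwrite('pics/z2.png',cv2.resize(a[210:350,80:220],None,fx=4,fy=4))"
```

```text
scene0 16539 ((638.1009521484375, -15.046661376953125), (204.65469360351562, 304.4057312011719), 5.9195942878723145)
 all ((637.5123291015625, -14.875259399414062), (205.8603973388672, 306.7504577636719), 6.046119213104248) [[519.0, 126.80000305175781], [551.2999877929688, -178.1999969482422], [756.0, -156.60000610351562], [723.7000122070312, 148.5]]
 lip 630 ((587.74462890625, -19.579498291015625), (105.13533020019531, 305.2768859863281), 5.841450214385986)
side0 5927 ((691.9337158203125, -7.9377288818359375), (323.3110656738281, 307.4218444824219), 5.143982410430908)
 all ((687.3984985351562, -11.53125), (328.69891357421875, 315.56036376953125), 2.2508559226989746) [[517.0, 139.6999969482422], [529.4000244140625, -175.60000610351562], [857.7999877929688, -162.6999969482422], [845.4000244140625, 152.60000610351562]]
 lip 409 ((586.010498046875, -17.790573120117188), (108.80203247070312, 305.98455810546875), 5.541254997253418)
holder top 389 ((517.3287963867188, -324.46112060546875), (11.157404899597168, 84.14653778076172), 17.802087783813477) [0.08423378 0.08649659]
rack 929 ((517.0887451171875, -326.4017333984375), (40.67688751220703, 116.48360443115234), 16.87037467956543)
holder ((517.3160400390625, -324.62652587890625), (11.6288480758667, 84.33979034423828), 17.095800399780273)
0.035 [ 0.521  -0.3257  0.0402]
0.05 [ 0.5207 -0.3246  0.055 ]
0.065 [ 0.5207 -0.3248  0.07  ]
0.078 [ 0.5185 -0.3257  0.0835]
```

View pics/z1.png

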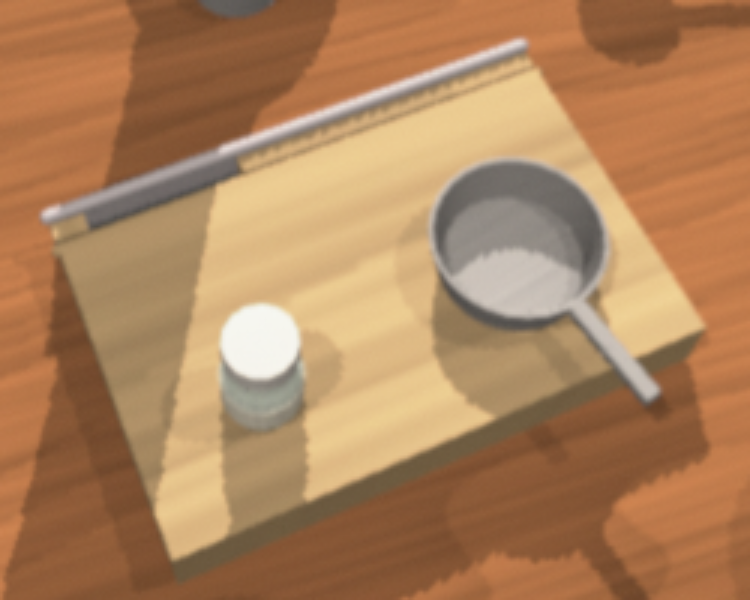

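View pics/z2.png

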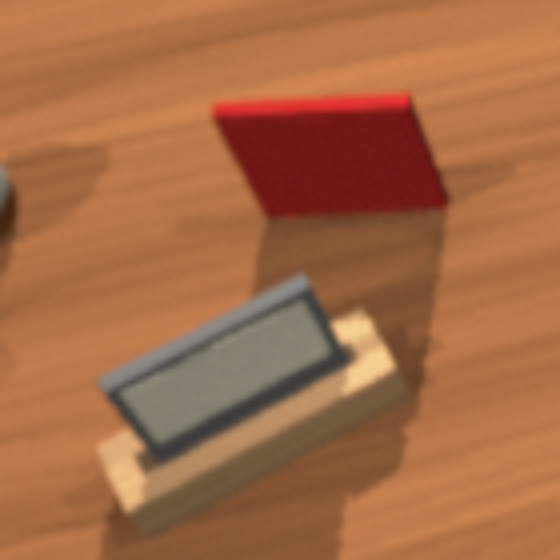

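```bash
cat > p.py <<'E'
from h import *
from scipy.spatial.transform import Rotation as Ro
def down(phi):
    a=np.radians(phi); return np.c_[[np.cos(a),np.sin(a),0],[np.sin(a),-np.cos(a),0],[0,0,-1]]
def yaw(Rm): return np.degrees(np.arctan2(Rm[1,0],Rm[0,0]))
def plan(tgt,phi,n,hand,st=None,start=None):
    """first row makes tilt good too"""
    if start is None:
        st=st or get_state(); p=np.array(st["position"]); Rc=R(st["ee_rot"])
    else: p,Rc=np.array(start[0]),down(start[1])
    R1=down(phi); rv=(Ro.from_matrix(Rc.T@R1)).as_rotvec()
    out=[]
    for i in range(n):
        d=Rc.T@(np.array(tgt)-p)/(n-i); w=np.degrees(rv/n)
        out.append(" ".join(f"{v:.1f}" for v in w)+" "+" ".join(f"{v:.4f}" for v in d)+f" {hand}")
        p=p+Rc@d; Rc=Rc@Ro.from_rotvec(rv/n).as_matrix()
    print("; ".join(out))
def show():
    s=get_state(); Rm=R(s["ee_rot"]); print("t %.2f"%s["clock"],"p",s["position"].round(4),"phi %.2f"%yaw(Rm),"tilt",np.degrees(Ro.from_matrix(down(yaw(Rm)).T@Rm).as_rotvec()).round(2),"F",s["contact_force"].round(1),"w %.4f"%s["width"],"q",np.degrees(s["qpos"]).round(0))
E
python3 -c "
from p import *
show(); plan((.6,.15,.36),50,16,60)"
```

```text
t 0.10 p [ 0.1548 -0.5532  0.1988] phi 15.63 tilt [ 0.09  0.01 -0.  ] F [ 0.9  0.5 -0.4] w 0.0855 q [-81.  16.  86.  -0.  78.  -7.]
-0.0 -0.0 -2.1 0.0386 -0.0348 -0.0100 60; -0.0 -0.0 -2.1 0.0399 -0.0334 -0.0100 60; -0.0 -0.0 -2.1 0.0411 -0.0319 -0.0100 60; -0.0 -0.0 -2.1 0.0423 -0.0303 -0.0100 60; -0.0 -0.0 -2.1 0.0434 -0.0287 -0.0100 60; -0.0 -0.0 -2.1 0.0445 -0.0270 -0.0100 60; -0.0 -0.0 -2.1 0.0454 -0.0253 -0.0100 60; -0.0 -0.0 -2.1 0.0464 -0.0236 -0.0100 60; -0.0 -0.0 -2.1 0.0472 -0.0219 -0.0100 60; -0.0 -0.0 -2.1 0.0480 -0.0201 -0.0100 60; -0.0 -0.0 -2.1 0.0487 -0.0183 -0.0101 60; -0.0 -0.0 -2.1 0.0494 -0.0164 -0.0101 60; -0.0 -0.0 -2.1 0.0499 -0.0146 -0.0101 60; -0.0 -0.0 -2.1 0.0505 -0.0127 -0.0101 60; -0.0 -0.0 -2.1 0.0509 -0.0108 -0.0101 60; -0.0 -0.0 -2.1 0.0513 -0.0089 -0.0101 60
```

Request:
drive_tool(motion="0 0 -2.1 0.039 -0.035 -0.02 60; 0 0 -2.1 0.040 -0.033 -0.02 60; 0 0 -2.1 0.041 -0.032 -0.02 60; 0 0 -2.1 0.042 -0.030 -0.02 60; 0 0 -2.1 0.043 -0.029 -0.02 60; 0 0 -2.1 0.044 -0.027 -0.02 60; 0 0 -2.1 0.045 -0.025 -0.02 60; 0 0 -2.1 0.046 -0.024 -0.01 60; 0 0 -2.1 0.047 -0.022 -0.01 60; 0 0 -2.1 0.048 -0.020 -0.01 60; 0 0 -2.1 0.049 -0.018 0 60; 0 0 -2.1 0.049 -0.016 0 60")

```text
clock: 1.6
position: [0.4952, -0.0133, 0.3729]
ee_rot: [-0.004, 0.936, 0.352, 0.002]
contact_force: [0.6, -1.1, 0.2]
width: 0.0514
```

```bash
python3 -c "
from p import *
show(); plan((.6,.15,.36),50,7,60)"
```

```text
t 1.60 p [ 0.4952 -0.0133  0.3729] phi 41.20 tilt [ 0.33  0.35 -0.  ] F [ 0.6 -1.1  0.2] w 0.0514 q [-10.   6.  75.   0.  99.  39.]
-0.0 -0.1 -1.3 0.0266 -0.0077 0.0020 60; -0.0 -0.1 -1.3 0.0268 -0.0071 0.0020 60; -0.0 -0.1 -1.3 0.0269 -0.0065 0.0020 60; -0.0 -0.1 -1.3 0.0271 -0.0059 0.0020 60; -0.0 -0.1 -1.3 0.0272 -0.0053 0.0019 60; -0.0 -0.1 -1.3 0.0273 -0.0047 0.0019 60; -0.0 -0.1 -1.3 0.0274 -0.0041 0.0019 60
```

Request:
drive_tool(motion="0 -0.2 -2.2 0.046 -0.013 0 60; 0 -0.2 -2.2 0.046 -0.012 0 60; 0 -0.2 -2.2 0.047 -0.010 0 60; 0 0 -2.2 0.047 -0.008 0 60; 0 0 0 0 0 0 60")

```text
clock: 2.22
position: [0.6007, 0.1573, 0.369]
ee_rot: [-0.003, 0.904, 0.427, -0.006]
contact_force: [0.2, -0.7, -0.8]
width: 0.0511
```

```bash
python3 -c "
from p import *
show(); grab('wrist','w1')"
```

```text
t 2.23 p [0.6007 0.1573 0.369 ] phi 50.60 tilt [ 0.54 -0.46  0.  ] F [ 0.2 -0.7 -0.8] w 0.0511 q [  8.  18.  59.   0. 103.  48.]
```

View pics/w1.png

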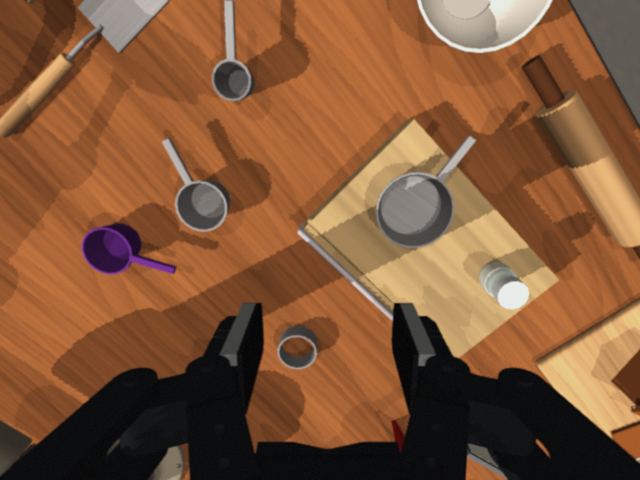

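The wrist view shows the medium cup (202,204), small cup (232,80), large cup (414,210), jar (505,285), cutter (297,347) and lip (345,270). The gripper fingers hide the pocket.

```bash
cat >> m.py <<'E'
info=dict(med=(.042,.034,.042),small=(.052,.023,.045),large=(.072,.048,.058),cutter=(.028,.030,None),jar=(.105,.021,None))
def cup(P,k,win,c0,zoff=0):
    zr,r,hr=info[k]; zr+=zoff
    a,b,x,y=win
    q=P[b:y,a:x].reshape(-1,3); q=q[np.isfinite(q[:,0])]
    q=q[(q[:,2]>zr-.006)&(q[:,2]<zr+.004)]
    p=np.array([*c0,r])
    for i in range(6):
        d=np.hypot(*(q[:,:2]-p[:2]).T); s=q[(abs(d-r+.0015)<.006+.01*(i<2))]
        p,e,n=circ(s,r)
    d=q[:,:2]-p[:2]; rr=np.hypot(*d.T); h=q[(rr>r+.008)&(rr<r+.06)]; o=''
    if len(h)>10 and hr:
        mu=h[:,:2].mean(0); v=np.linalg.svd(h[:,:2]-mu)[2][0]; v=v if v@(mu-p[:2])>0 else -v
        o=f"handle svd {np.degrees(np.arctan2(v[1],v[0])):.1f} cen {np.degrees(np.arctan2(*(mu-p[:2])[::-1])):.1f} far {rr[(rr>r+.008)&(rr<r+.06)].max():.3f} mu {mu.round(4)} z{np.median(h[:,2]):.4f}"
    print(k,p.round(4),'rms %.4f'%e,n,o)
    return p
E
python3 - <<'E'
from m import *
im,dep,c=load("w1"); P=cloud(c,dep)
cup(P,'med',(155,130,240,240),(.446,.233)); cup(P,'small',(205,0,260,110),(.583,.316)); cup(P,'large',(370,130,480,250),(.657,.062))
cup(P,'jar',(470,250,535,315),(.688,-.088)); cup(P,'cutter',(270,320,325,375),(.391,-.019))
print('table z',np.nanmedian(P[100:200,280:300,2]),'stand z',np.nanmedian(P[180:240,330:360,2]))
E
```

```text
med [0.4479 0.2333 0.0319] rms 0.0015 528 handle svd 73.8 cen 73.7 far 0.091 mu [0.4666 0.2977] z0.0409
small [0.5852 0.3161 0.0212] rms 0.0017 441 handle svd 48.1 cen 48.4 far 0.081 mu [0.6225 0.3581] z0.0508
large [0.6576 0.0635 0.0457] rms 0.0015 855 handle svd 15.5 cen 15.6 far 0.105 mu [0.7354 0.0853] z0.0710
jar [ 0.6881 -0.0863  0.0167] rms 0.0016 399 
cutter [ 0.3931 -0.0176  0.0282] rms 0.0010 327 
table z -0.000688592157781831 stand z 0.039131865461131454
```

```bash
python3 -c "
from p import *
plan((.466,.298,.12),73.7,6,50)"
```

```text
-0.1 0.1 -3.9 0.0045 -0.0319 0.0418 50; -0.1 0.1 -3.9 0.0066 -0.0316 0.0418 50; -0.1 0.1 -3.9 0.0086 -0.0312 0.0417 50; -0.1 0.1 -3.9 0.0107 -0.0306 0.0417 50; -0.1 0.1 -3.9 0.0127 -0.0299 0.0417 50; -0.1 0.1 -3.9 0.0146 -0.0290 0.0416 50
```

Request:
drive_tool(motion="-0.1 0.1 -3.9 0.0045 -0.032 0.042 50; -0.1 0.1 -3.9 0.0065 -0.032 0.042 50; -0.1 0.1 -3.9 0.0085 -0.031 0.042 50; -0.1 0.1 -3.9 0.0105 -0.031 0.042 50; -0.1 0.1 -3.9 0.0125 -0.030 0.042 50; -0.1 0.1 -3.9 0.0145 -0.029 0.042 50; 0 0 0 0 0 0 50")

```text
clock: 3.15
position: [0.4595, 0.2896, 0.1127]
ee_rot: [0.003, 0.799, 0.602, 0.001]
contact_force: [-0.8, -0.2, 0.6]
width: 0.0425
```

```bash
python3 -c "
from p import *
show(); plan((.4665,.298,.021),73.7,4,50); grab('wrist','w2')"; python3 - <<'E'
from m import *
im,dep,c=load("w2"); P=cloud(c,dep); cup(P,'med',(0,0,640,470),(.447,.233))
E
```

```text
t 3.15 p [0.4595 0.2896 0.1127] phi 73.97 tilt [-0.36 -0.06 -0.  ] F [-0.8 -0.2  0.6] w 0.0425 q [25. 17. 98. -0. 65. 41.]
0.1 0.0 0.1 0.0025 0.0010 0.0229 50; 0.1 0.0 0.1 0.0025 0.0010 0.0229 50; 0.1 0.0 0.1 0.0025 0.0010 0.0229 50; 0.1 0.0 0.1 0.0025 0.0011 0.0229 50
med [0.4472 0.2345 0.0319] rms 0.0014 1787 handle svd 73.6 cen 74.0 far 0.091 mu [0.4659 0.2995] z0.0411
```

View pics/w2.png

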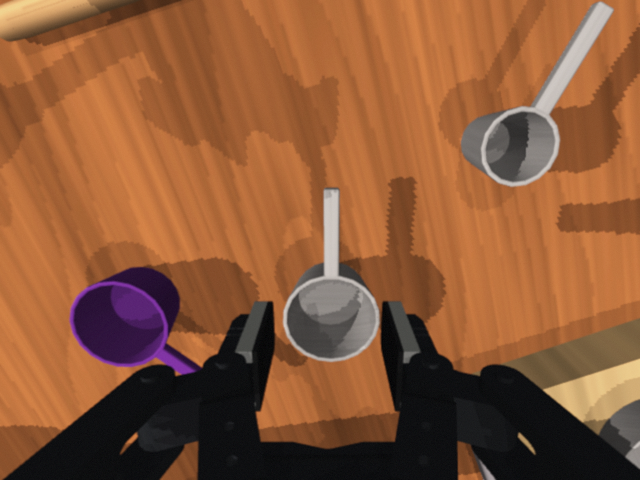

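The medium cup's handle (332,220) is centred between the fingers and the purple cup is clear. Descending.

Request:
drive_tool(motion="0.1 0 0 0.003 0.001 0.023 40; 0.1 0 0 0.003 0.001 0.023 30; 0.1 0 0 0.003 0.001 0.023 30; 0 0 0 0.003 0.001 0.022 30; 0 0 0 0 0 0 30")

```text
clock: 3.82
position: [0.4859, 0.2974, 0.0335]
ee_rot: [0.007, 0.802, 0.597, 0.014]
contact_force: [0.5, 0.7, 0.2]
width: 0.0256
```

```bash
python3 -c "
from p import *
show(); grab('wrist','w3')"
```

```text
t 3.83 p [0.4859 0.2974 0.0335] phi 73.33 tilt [-1.57  0.86  0.01] F [0.5 0.7 0.2] w 0.0256 q [ 25.  23. 102.  -0.  54.  42.]
```

View pics/w3.png

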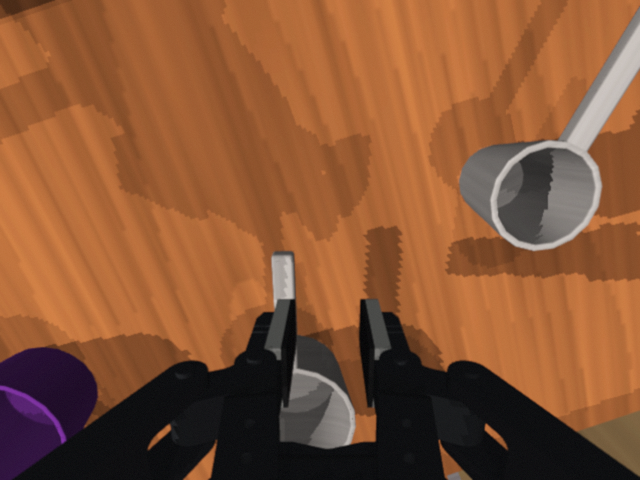

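Request:
drive_tool(motion="0 0 0 0 0 0 30")

```text
clock: 4.0
position: [0.4885, 0.2977, 0.0364]
ee_rot: [0.007, 0.802, 0.597, 0.017]
contact_force: [0.0, -0.0, -0.4]
width: 0.0254
```

```bash
python3 -c "
from p import *
show(); plan((.466,.2995,.06),73.7,2,30)"
```

```text
t 4.00 p [0.4885 0.2977 0.0364] phi 73.28 tilt [-1.83  1.06  0.02] F [ 0.  -0.  -0.4] w 0.0254 q [ 25.  22. 102.  -1.  54.  42.]
0.9 -0.5 -0.2 -0.0021 -0.0107 -0.0122 30; 0.9 -0.5 -0.2 -0.0022 -0.0109 -0.0120 30
```

Request:
drive_tool(motion="0.9 -0.5 0 -0.002 0 -0.030 30")

```text
clock: 4.12
position: [0.4857, 0.2945, 0.0662]
ee_rot: [0.003, 0.803, 0.596, 0.007]
contact_force: [-0.5, -0.1, 0.3]
width: 0.0253
```

Request:
drive_tool(motion="0 0 0 0 0 0 30")

```text
clock: 4.25
position: [0.4888, 0.2954, 0.0698]
ee_rot: [0.004, 0.803, 0.596, 0.011]
contact_force: [-0.2, 0.9, -1.0]
width: 0.0257
```

Request:
drive_tool(motion="0 0 0 0 0 0 30")

```text
clock: 4.38
position: [0.4887, 0.2952, 0.0701]
ee_rot: [0.004, 0.803, 0.596, 0.011]
contact_force: [0.2, -0.2, 0.0]
width: 0.0254
```

```bash
python3 -c "
from p import *
show(); grab('wrist','w4')"; python3 - <<'E'
from m import *
im,dep,c=load("w4"); P=cloud(c,dep); cup(P,'med',(0,0,640,470),(.447,.233))
E
```

```text
t 4.38 p [0.4887 0.2952 0.0701] phi 73.20 tilt [-1.16  0.73  0.01] F [ 0.2 -0.2  0. ] w 0.0254 q [24. 21. 99. -0. 59. 41.]
med [0.447  0.2346 0.032 ] rms 0.0010 1260 handle svd 74.3 cen 73.6 far 0.091 mu [0.4674 0.3037] z0.0410
```

View pics/w4.png

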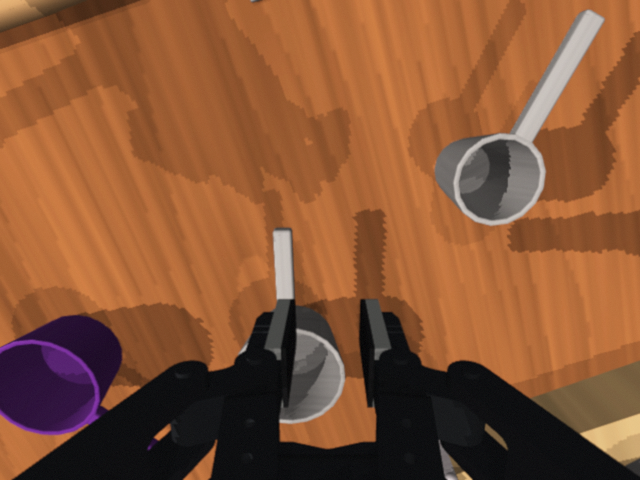

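The cup hasn't moved: its handle is at (283,260), left of the finger centre. The arm drifts during a run of rows, so I'll use short corrected calls.

```bash
python3 -c "
from p import *
plan((.4665,.2995,.06),73.7,2,30)"
```

```text
0.6 -0.4 -0.3 -0.0014 -0.0115 0.0049 30; 0.6 -0.4 -0.3 -0.0013 -0.0115 0.0050 30
```

Request:
drive_tool(motion="0.6 -0.4 -0.3 -0.0015 -0.0115 0.005 30; 0.6 -0.4 -0.3 -0.0015 -0.0115 0.005 30; 0 0 0 0 0 0 30")

```text
clock: 4.8
position: [0.4627, 0.2988, 0.0575]
ee_rot: [-0.001, 0.799, 0.601, -0.003]
contact_force: [0.6, -0.8, -0.4]
width: 0.0257
```

```bash
python3 -c "
from p import *
show(); plan((.4665,.2995,.021),73.7,2,30)"
```

```text
t 4.80 p [0.4627 0.2988 0.0575] phi 73.86 tilt [ 0.27 -0.25  0.  ] F [ 0.6 -0.8 -0.4] w 0.0257 q [ 26.  21. 101.  -0.  59.  42.]
-0.1 0.1 0.1 0.0009 0.0018 0.0182 30; -0.1 0.1 0.1 0.0009 0.0018 0.0182 30
```

Request:
drive_tool(motion="-0.1 0.1 0 0.001 0.001 0.017 30; 0 0 0 0 0 0 30")

```text
clock: 5.05
position: [0.4634, 0.2997, 0.0398]
ee_rot: [-0.0, 0.799, 0.601, -0.002]
contact_force: [0.5, 0.1, 0.4]
width: 0.0256
```

```bash
python3 -c "
from p import *
show(); plan((.4665,.2995,.021),73.7,1,30)"
```

```text
t 5.05 p [0.4634 0.2997 0.0398] phi 73.92 tilt [ 0.18 -0.18  0.  ] F [0.5 0.1 0.4] w 0.0256 q [ 26.  22. 102.  -0.  56.  42.]
-0.2 0.2 0.2 0.0007 0.0031 0.0187 30
```

Request:
drive_tool(motion="-0.2 0.2 0.2 0.0005 0.003 0.018 30; 0 0 0 0 0 0 30")

```text
clock: 5.3
position: [0.4672, 0.2998, 0.0224]
ee_rot: [0.0, 0.8, 0.6, 0.001]
contact_force: [0.7, -0.2, -0.1]
width: 0.0254
```

```bash
python3 -c "
from p import *
show(); plan((.4665,.2995,.021),73.7,1,30)"
```

```text
t 5.30 p [0.4672 0.2998 0.0224] phi 73.73 tilt [-0.09  0.08  0.  ] F [ 0.7 -0.2 -0.1] w 0.0254 q [ 26.  23. 103.  -0.  54.  42.]
0.1 -0.1 0.0 -0.0005 -0.0006 0.0014 30
```

Centred on the handle, so I close.

Request:
drive_tool(motion="0 0 0 0 0 0 0; 0 0 0 0 0 0 0; 0 0 0 0 0 0 0; 0 0 0 0 0 0 0", newtons=80)

```text
clock: 5.8
position: [0.4689, 0.3007, 0.025]
ee_rot: [0.001, 0.8, 0.6, 0.003]
contact_force: [-0.5, 0.5, 0.9]
width: 0.0001
```

```bash
python3 -c "
from p import *
show()"
```

```text
t 5.80 p [0.4689 0.3007 0.025 ] phi 73.74 tilt [-0.28  0.25  0.  ] F [-0.5  0.5  0.9] w 0.0001 q [ 26.  23. 103.  -0.  54.  42.]
```

```bash
python3 -c "
from p import *
grab('wrist','w5');grab('side','s5')"; python3 -c "
import cv2
a=cv2.imread('pics/s5.png'); cv2.imwrite('pics/s5z.png',cv2.resize(a[230:430,120:370],None,fx=3,fy=3))"
```

```text
(no output)
```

View pics/w5.png

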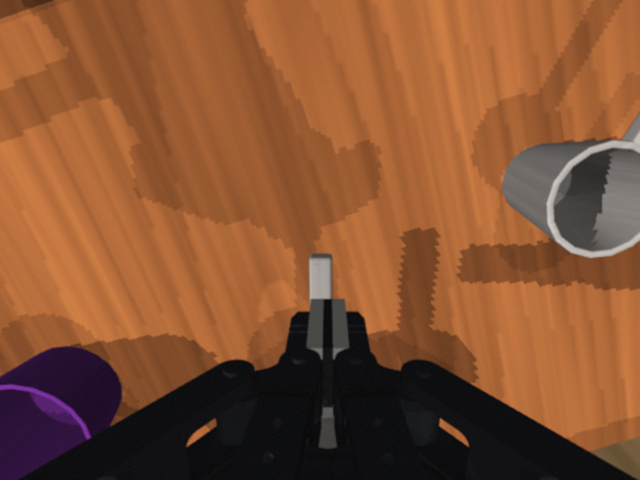

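View pics/s5z.png

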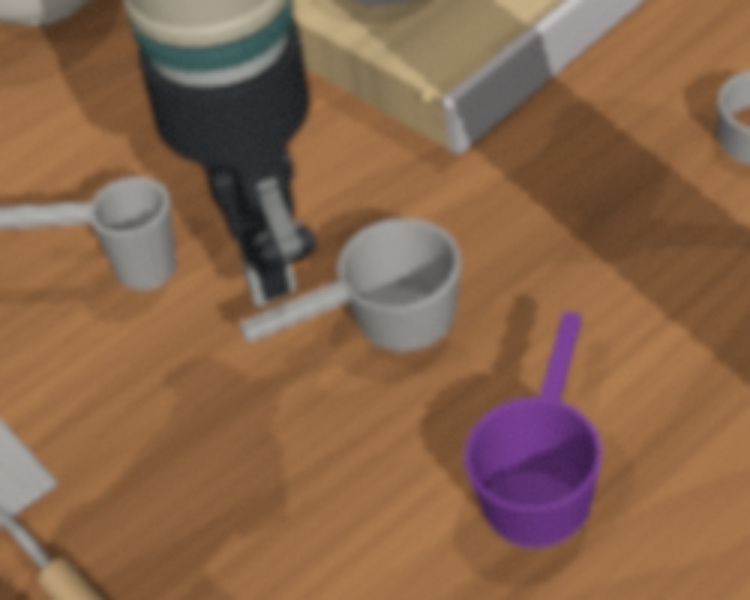

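```bash
python3 - <<'E'
from m import *
im,dep,c=load("w5"); P=cloud(c,dep)
for r in (258,280,296,302,306,312,330,345): print('w',r,P[r,314:345:6].round(3).tolist())
im,dep,c=load("s5"); P=cloud(c,dep)
for (u,v) in [(255,290),(265,295),(275,290),(285,285),(270,260),(300,300),(280,312),(330,292)]:
    print('s',u,v,P[230+v//3,120+u//3].round(4), im[230+v//3,120+u//3])
E
```

```text
w 258 [[0.47, 0.323, 0.041], [0.472, 0.322, 0.04], [0.475, 0.321, 0.04], [0.474, 0.306, -0.0], [0.477, 0.305, -0.001], [0.48, 0.304, -0.0]]
w 280 [[0.467, 0.313, 0.041], [0.469, 0.312, 0.041], [0.472, 0.312, 0.041], [0.474, 0.31, 0.04], [0.473, 0.292, -0.001], [0.476, 0.291, -0.001]]
w 296 [[0.465, 0.306, 0.041], [0.467, 0.305, 0.041], [0.47, 0.304, 0.041], [0.472, 0.303, 0.04], [0.471, 0.283, -0.0], [0.474, 0.282, -0.0]]
w 302 [[0.468, 0.313, 0.063], [0.47, 0.312, 0.062], [0.472, 0.312, 0.062], [0.474, 0.311, 0.063], [0.476, 0.311, 0.063], [0.478, 0.31, 0.062]]
w 306 [[0.468, 0.313, 0.066], [0.47, 0.312, 0.066], [0.472, 0.312, 0.066], [0.474, 0.311, 0.066], [0.476, 0.311, 0.066], [0.478, 0.31, 0.065]]
w 312 [[0.468, 0.313, 0.07], [0.47, 0.312, 0.07], [0.472, 0.312, 0.071], [0.474, 0.311, 0.071], [0.476, 0.31, 0.07], [0.478, 0.31, 0.071]]
w 330 [[0.468, 0.313, 0.082], [0.47, 0.312, 0.083], [0.472, 0.311, 0.082], [0.474, 0.311, 0.083], [0.476, 0.311, 0.084], [0.477, 0.31, 0.083]]
w 345 [[nan, nan, nan], [0.47, 0.313, 0.093], [0.472, 0.312, 0.091], [0.473, 0.311, 0.091], [0.475, 0.31, 0.091], [0.477, 0.309, 0.091]]
s 255 290 [0.4627 0.3126 0.0715] [139 140 136]
s 265 295 [0.4557 0.3121 0.0719] [76 78 77]
s 275 290 [0.4582 0.3049 0.0686] [41 44 45]
s 285 285 [0.4537 0.3001 0.0706] [60 61 61]
s 270 260 [0.4112 0.3283 0.146 ] [48 49 51]
s 300 300 [0.4609 0.2891 0.0438] [157 150 145]
s 280 312 [0.4643 0.3013 0.0415] [142 140 136]
s 330 292 [0.4556 0.273  0.0418] [161 159 156]
```

```bash
python3 - <<'E'
from m import *
m=camera_model("wrist"); Tt=np.array(m["T_tool_cam"])
for t,u0,u1 in (("w1",200,450),("w2",200,450),("w4",230,420),("w5",290,370)):
    im,dep,c=load(t); P=cloud((c[0],c[1],Tt),dep)
    q=P[280:400,u0:u1].reshape(-1,3); q=q[np.isfinite(q[:,0])]; q=q[(q[:,2]<.03)&(abs(q[:,1])<.06)]
    q=q[q[:,2]<-.02]
    h=np.histogram(q[:,2],bins=np.arange(-.16,-.01,.01)); print(t,q.max(0).round(4),h[0])
    for v in (300,305,315,330): print(P[v,u0+ (u1-u0)//8: u1:(u1-u0)//8].round(3).tolist())
E
```

```text
w1 [ 0.0187  0.0399 -0.0334] [   0    0    0    0    0    0  512 1634 1778 1877 1752 1360  343    0]
[[-0.193, -0.147, 0.374], [-0.191, -0.099, 0.371], [-0.191, -0.052, 0.371], [-0.192, -0.005, 0.373], [-0.191, 0.042, 0.371], [-0.171, 0.083, 0.33], [-0.171, 0.126, 0.33], [-0.17, 0.169, 0.328]]
[[-0.201, -0.147, 0.374], [-0.2, -0.1, 0.373], [-0.2, -0.052, 0.372], [-0.199, -0.005, 0.371], [-0.2, 0.043, 0.371], [-0.179, 0.083, 0.33], [-0.179, 0.127, 0.331], [-0.179, 0.17, 0.33]]
[[-0.218, -0.148, 0.373], [0.005, -0.025, -0.036], [-0.217, -0.053, 0.373], [-0.217, -0.005, 0.372], [-0.218, 0.043, 0.373], [-0.192, 0.083, 0.326], [0.012, 0.032, -0.048], [-0.193, 0.171, 0.328]]
[[0.011, -0.032, -0.057], [-0.001, -0.025, -0.036], [-0.236, -0.052, 0.36], [-0.244, -0.005, 0.373], [-0.242, 0.043, 0.37], [-0.242, 0.092, 0.37], [0.012, 0.03, -0.058], [-0.218, 0.174, 0.329]]
w2 [ 0.0186  0.0357 -0.0322] [   0    0    0    0    0    0  680 2268 1990 1869 1645 1337  448    0]
[[-0.063, -0.077, 0.114], [-0.062, -0.052, 0.112], [-0.049, -0.024, 0.086], [-0.061, -0.002, 0.109], [-0.061, 0.022, 0.11], [-0
[... 1606 characters left out ...]
177  969  304    0]
[[-0.019, -0.015, 0.026], [0.002, -0.007, -0.016], [0.012, -0.002, -0.036], [0.012, 0.001, -0.036], [0.011, 0.005, -0.035], [-0.019, 0.013, 0.025], [-0.019, 0.019, 0.026]]
[[-0.022, -0.015, 0.026], [0.012, -0.006, -0.041], [0.011, -0.002, -0.039], [0.012, 0.001, -0.04], [0.012, 0.005, -0.04], [-0.022, 0.013, 0.026], [-0.023, 0.019, 0.026]]
[[0.007, -0.01, -0.04], [0.011, -0.006, -0.047], [0.012, -0.002, -0.048], [0.012, 0.001, -0.048], [0.011, 0.005, -0.047], [0.008, 0.009, -0.04], [0.008, 0.013, -0.04]]
[[0.008, -0.009, -0.052], [0.012, -0.005, -0.058], [0.012, -0.002, -0.058], [0.011, 0.001, -0.057], [0.012, 0.005, -0.058], [0.008, 0.008, -0.051], [0.007, 0.012, -0.05]]
```

The fingers closed on nothing. Wrist depth puts the finger ends about 35 mm short of the reported TCP (tool z ≈ -0.035 in every frame). I'll check that in the side view, then reopen and go down the remaining distance.

Request:
drive_tool(motion="0 0 0 0 0 0 30; 0 0 0 0 0 0 30; 0 0 0 0 0 0 30")

```text
clock: 6.28
position: [0.4688, 0.3006, 0.0248]
ee_rot: [0.001, 0.8, 0.6, 0.003]
contact_force: [0.0, 1.0, 0.7]
width: 0.0257
```

```bash
python3 - <<'E'
from p import *
show(); plan((.4665,.2995,.010),73.7,1,30)
im,dep,c=load("s5"); P=cloud(c,dep); q=P[300:345,180:225].reshape(-1,3); col=im[300:345,180:225].reshape(-1,3)
m=(q[:,2]>.047)&(np.hypot(q[:,0]-.469,q[:,1]-.3007)<.03); q=q[m]; print(len(q),q[np.argsort(q[:,2])][:8].round(4))
E
```

```text
t 6.28 p [0.4688 0.3006 0.0248] phi 73.74 tilt [-0.27  0.23  0.  ] F [0.  1.  0.7] w 0.0257 q [ 26.  23. 103.  -0.  54.  42.]
0.3 -0.2 0.0 -0.0018 -0.0019 0.0148 30
313 [[0.4635 0.307  0.0567]
 [0.4641 0.3105 0.0568]
 [0.4609 0.299  0.0569]
 [0.4614 0.3026 0.057 ]
 [0.4592 0.2939 0.0588]
 [0.4637 0.3103 0.0593]
 [0.4629 0.3129 0.0597]
 [0.4654 0.3128 0.06  ]]
```

Request:
drive_tool(motion="0.2 -0.2 0 -0.002 -0.002 0.014 30; 0 0 0 0 0 0 30")

```text
clock: 6.52
position: [0.4658, 0.299, 0.0096]
ee_rot: [0.0, 0.8, 0.6, 0.0]
contact_force: [0.6, 0.1, 0.1]
width: 0.0259
```

```bash
python3 - <<'E'
from p import *
show(); plan((.4665,.2995,-.012),73.7,1,30)
E
```

```text
t 6.53 p [0.4658 0.299  0.0096] phi 73.74 tilt [-0.02 -0.01 -0.  ] F [0.6 0.1 0.1] w 0.0259 q [ 26.  24. 104.  -0.  52.  42.]
0.0 0.0 0.0 0.0006 0.0005 0.0216 30
```

Request:
drive_tool(motion="0 0 0 0.0005 0.001 0.011 30; 0 0 0 0 0 0.010 30; 0 0 0 0 0 0 30")

```text
clock: 6.9
position: [0.4667, 0.2991, -0.0136]
ee_rot: [0.0, 0.8, 0.6, -0.001]
contact_force: [0.1, -0.4, -0.8]
width: 0.0254
```

```bash
python3 - <<'E'
from p import *
show(); plan((.4665,.2995,-.012),73.7,1,30); grab('side','s6'); grab('wrist','w6')
E
python3 -c "
import cv2,numpy as np
a=cv2.imread('pics/s6.png')[230:430,120:370]; b=cv2.imread('pics/w6.png')
cv2.imwrite('pics/j6.png',np.hstack([cv2.resize(a,(400,320)),cv2.resize(b,(400,320))]))"
```

```text
t 6.90 p [ 0.4667  0.2991 -0.0136] phi 73.74 tilt [ 0.03 -0.05  0.  ] F [ 0.1 -0.4 -0.8] w 0.0254 q [ 25.  26. 105.  -0.  49.  42.]
-0.0 0.1 0.0 0.0004 -0.0003 -0.0016 30
```

View pics/j6.png

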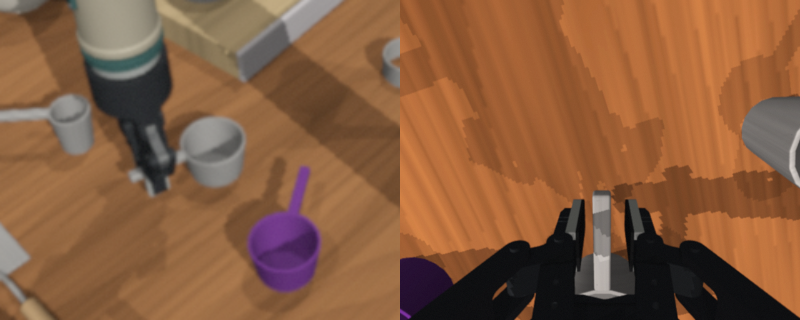

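The handle is now clearly between the fingers (right pane 601,240). Closing.

Request:
drive_tool(motion="0 0 0 0 0 0 0; 0 0 0 0 0 0 0; 0 0 0 0 0 0 0", newtons=80)

```text
clock: 7.38
position: [0.4676, 0.2995, -0.012]
ee_rot: [0.0, 0.8, 0.6, 0.001]
contact_force: [0.6, -0.0, -1.0]
width: 0.0078
```

Request:
drive_tool(motion="0 0 0 0 0 -0.02 0; 0 0 0 0 0 -0.03 0; 0 0 0 0 0 -0.03 0; 0 0 0 0 0 0 0")

```text
clock: 7.88
position: [0.4672, 0.2997, 0.0693]
ee_rot: [-0.0, 0.8, 0.6, 0.001]
contact_force: [-0.3, 1.1, -0.6]
width: 0.0079
```

```bash
python3 - <<'E'
from p import *
show(); grab('side','s7'); grab('wrist','w7')
E
python3 -c "
import cv2,numpy as np
a=cv2.imread('pics/s7.png')[200:400,120:370]; b=cv2.imread('pics/w7.png')
cv2.imwrite('pics/j7.png',np.hstack([cv2.resize(a,(400,320)),cv2.resize(b,(400,320))]))"
```

```text
t 7.88 p [0.4672 0.2997 0.0693] phi 73.71 tilt [-0.03  0.05  0.  ] F [-0.3  1.1 -0.6] w 0.0079 q [ 25.  20. 100.   0.  60.  42.]
```

View pics/j7.png

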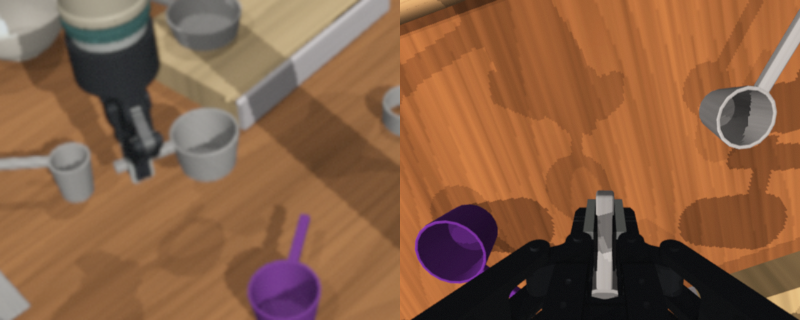

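```bash
cat >> m.py <<'E'
def rimplane(P,win,c0,r,zr,tol=.02):
    a,b,x,y=win; q=P[b:y,a:x].reshape(-1,3); q=q[np.isfinite(q[:,0])]
    d=np.hypot(*(q[:,:2]-c0).T); q=q[(abs(d-r)<.004)&(abs(q[:,2]-zr)<tol)]
    # keep topmost per angular bin
    an=np.arctan2(*(q[:,:2]-c0).T[::-1]); k=(an*18/np.pi).astype(int); t=np.array([q[k==i][q[k==i][:,2].argmax()] for i in np.unique(k) if (k==i).sum()>2])
    A=np.c_[t[:,:2]-c0,np.ones(len(t))]; s,*_=np.linalg.lstsq(A,t[:,2],rcond=None)
    print('rim slope deg x,y',np.degrees(s[:2]).round(1),'z %.4f'%s[2],len(t),'rms %.4f'%np.std(t[:,2]-A@s))
E
python3 - <<'E'
from m import *
for t,w in (('s7',(215,260,280,330)),):
    im,dep,c=load(t); P=cloud(c,dep); p=cup(P,'med',w,(.448,.234),zoff=.0813); rimplane(P,w,p[:2],.0325,.1233)
E
```

```text
med [0.4453 0.2343 0.0321] rms 0.0016 383 handle svd 104.7 cen 78.5 far 0.048 mu [0.4542 0.2783] z0.1199
rim slope deg x,y [-0.   0.5] z 0.1237 35 rms 0.0005
```

The cup is held level, with a rim slope under 0.5°. Next I carry it over the large cup.

```bash
python3 - <<'E'
from p import *
plan((.6411,.1295,.105),105,8,0)
E
```

```text
-0.0 0.0 -3.9 -0.0141 0.0270 -0.0048 0; -0.0 0.0 -3.9 -0.0159 0.0260 -0.0048 0; -0.0 0.0 -3.9 -0.0177 0.0249 -0.0048 0; -0.0 0.0 -3.9 -0.0193 0.0236 -0.0048 0; -0.0 0.0 -3.9 -0.0209 0.0222 -0.0048 0; -0.0 0.0 -3.9 -0.0224 0.0208 -0.0048 0; -0.0 0.0 -3.9 -0.0237 0.0192 -0.0048 0; -0.0 0.0 -3.9 -0.0250 0.0175 -0.0048 0
```

Request:
drive_tool(motion="0 0 -3.9 -0.014 0.027 -0.010 0; 0 0 -3.9 -0.016 0.026 -0.010 0; 0 0 -3.9 -0.018 0.025 -0.008 0; 0 0 -3.9 -0.019 0.024 -0.006 0; 0 0 -3.9 -0.021 0.022 -0.004 0; 0 0 -3.9 -0.022 0.021 -0.002 0; 0 0 -3.9 -0.024 0.019 0 0; 0 0 0 0 0 0 0")

```text
clock: 8.98
position: [0.6151, 0.1453, 0.0893]
ee_rot: [-0.01, 0.629, 0.777, -0.013]
contact_force: [-1.0, -0.1, -1.8]
width: 0.0082
```

```bash
python3 - <<'E'
from p import *
show(); plan((.6411,.1295,.105),105,1,0)
E
```

```text
t 8.97 p [0.6151 0.1453 0.0893] phi 101.98 tilt [ 1.91 -0.03  0.  ] F [-1.  -0.1 -1.8] w 0.0082 q [ 7. 26. 87. -0. 69. -5.]
-1.9 -0.0 -3.0 -0.0209 0.0216 -0.0164 0
```

Request:
drive_tool(motion="-1.5 0 -1.5 -0.010 0.010 -0.008 0; -0.4 0 -1.5 -0.010 0.010 -0.008 0; 0 0 0 0 0 0 0")

```text
clock: 9.35
position: [0.6345, 0.1313, 0.0992]
ee_rot: [-0.005, 0.609, 0.793, -0.003]
contact_force: [0.6, 0.7, -2.2]
width: 0.0083
```

```bash
python3 - <<'E'
from p import *
show(); plan((.6411,.1295,.105),105,1,0); grab('side','s8'); grab('scene','c8'); grab('wrist','w8')
E
python3 -c "
import cv2,numpy as np
a=cv2.imread('pics/c8.png')[230:390,290:490]; b=cv2.imread('pics/w8.png'); c=cv2.imread('pics/s8.png')[140:260,150:300]
cv2.imwrite('pics/j8.png',np.hstack([cv2.resize(x,(266,213)) if 0 else cv2.resize(x,(266,266)) for x in (a,b,c)]))"
```

```text
t 9.35 p [0.6345 0.1313 0.0992] phi 104.96 tilt [ 0.67  0.24 -0.  ] F [ 0.6  0.7 -2.2] w 0.0083 q [  5.  26.  85.   0.  70. -10.]
-0.7 -0.2 -0.0 -0.0034 0.0059 -0.0059 0
```

View pics/j8.png

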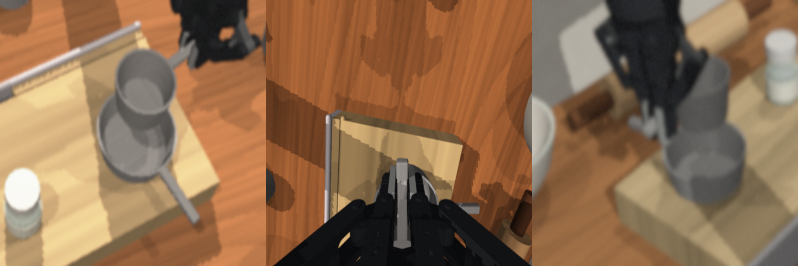

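```bash
python3 - <<'E'
from m import *
z=.1112
im,dep,c=load('c8'); P=cloud(c,dep); w=(355,245,425,315); p=cup(P,'med',w,(.651,.066),zoff=z); rimplane(P,w,p[:2],.0325,.042+z)
cup(P,'large',(355,265,445,368),(.659,.061))
im,dep,c=load('s8'); P=cloud(c,dep); w=(215,155,300,215); p=cup(P,'med',w,(.651,.066),zoff=z); rimplane(P,w,p[:2],.0325,.042+z)
E
```

```text
med [0.6535 0.0623 0.032 ] rms 0.0015 386 handle svd 159.3 cen 105.7 far 0.052 mu [0.6412 0.1058] z0.1518
rim slope deg x,y [-0.8  0.1] z 0.1525 35 rms 0.0005
large [0.659  0.0607 0.0457] rms 0.0016 358 handle svd 15.4 cen 15.3 far 0.105 mu [0.7372 0.0821] z0.0710
med [0.6506 0.065  0.0315] rms 0.0015 133 handle svd 62.2 cen 109.3 far 0.091 mu [0.6248 0.1387] z0.1529
rim slope deg x,y [-7.7 -3.6] z 0.1504 25 rms 0.0035
```

```bash
python3 - <<'E'
from p import *
plan((.6395,.130,.080),105,1,0)
E
```

```text
-0.8 -0.3 0.0 -0.0034 0.0057 0.0189 0
```

Request:
drive_tool(motion="-0.7 -0.2 0 -0.0025 0.0050 0.008 0; 0 0 0 0 0 0.010 0; 0 0 0 0 0 0 0")

```text
clock: 9.88
position: [0.637, 0.1317, 0.0783]
ee_rot: [-0.002, 0.608, 0.794, -0.001]
contact_force: [-0.7, -0.1, -1.1]
width: 0.0081
```

```bash
python3 - <<'E'
from p import *
show(); plan((.6395,.130,.036),105,3,0)
E
```

```text
t 9.88 p [0.637  0.1317 0.0783] phi 105.07 tilt [ 0.18  0.1  -0.  ] F [-0.7 -0.1 -1.1] w 0.0081 q [  6.  27.  86.   0.  67. -10.]
-0.1 -0.0 0.0 -0.0008 0.0007 0.0141 0; -0.1 -0.0 0.0 -0.0008 0.0007 0.0141 0; -0.1 -0.0 0.0 -0.0008 0.0007 0.0141 0
```

Request:
drive_tool(motion="-0.1 0 0 -0.0015 0.0015 0.014 0; 0 0 0 -0.0005 0.0005 0.012 0; 0 0 0 0 0 0 0")

```text
clock: 10.25
position: [0.6392, 0.1302, 0.0499]
ee_rot: [-0.001, 0.608, 0.794, -0.0]
contact_force: [0.3, -0.2, -0.9]
width: 0.008
```

```bash
python3 - <<'E'
from p import *
show(); plan((.6395,.130,.033),105,1,0)
E
```

```text
t 10.25 p [0.6392 0.1302 0.0499] phi 105.06 tilt [ 0.13  0.11 -0.  ] F [ 0.3 -0.2 -0.9] w 0.0080 q [  5.  29.  88.   0.  63. -10.]
-0.1 -0.1 0.1 -0.0003 0.0003 0.0169 0
```

Request:
drive_tool(motion="0 0 0 0 0 0.010 0; 0 0 0 0 0 0.005 0; 0 0 0 0 0 0 0")

```text
clock: 10.62
position: [0.6394, 0.1302, 0.034]
ee_rot: [-0.001, 0.608, 0.794, -0.0]
contact_force: [-0.3, -0.3, -1.7]
width: 0.0082
```

Request:
drive_tool(motion="0 0 0 0 0 0.003 0; 0 0 0 0 0 0 0")

```text
clock: 10.88
position: [0.6399, 0.1302, 0.0314]
ee_rot: [-0.001, 0.608, 0.794, 0.0]
contact_force: [0.2, -0.4, -0.7]
width: 0.0083
```

Request:
drive_tool(motion="0 0 0 0 0 0.002 0; 0 0 0 0 0 0 0")

```text
clock: 11.12
position: [0.6405, 0.1305, 0.0307]
ee_rot: [-0.0, 0.608, 0.794, 0.001]
contact_force: [0.3, 0.0, 1.0]
width: 0.0084
```

Contact came at the expected height. Releasing and backing up.

Request:
drive_tool(motion="0 0 0 0 0 0 30; 0 0 0 0 0 0 30; 0 0 0 0 0 0 30; 0 0 0 0 0 -0.03 30; 0 0 0 0 0 -0.04 30; 0 0 0 0 0 -0.05 30; 0 0 0 0 0 0 30")

```text
clock: 12.0
position: [0.6405, 0.1299, 0.1527]
ee_rot: [-0.001, 0.608, 0.794, 0.0]
contact_force: [0.7, 0.6, -0.0]
width: 0.0251
```

```bash
python3 - <<'E'
from p import *
show(); grab('scene','c9'); grab('wrist','w9')
from m import *
im,dep,c=load('c9'); P=cloud(c,dep); w=(345,245,445,368); cup(P,'large',w,(.659,.061)); p=cup(P,'med',w,(.659,.061),zoff=.043); rimplane(P,w,p[:2],.0325,.085)
im,dep,c=load('w9'); P=cloud(c,dep); w=(0,0,640,480); cup(P,'large',w,(.659,.061)); p=cup(P,'med',w,(.659,.061),zoff=.043); rimplane(P,w,p[:2],.0325,.085)
p=cup(P,'small',w,(.585,.316))
import cv2
cv2.imwrite('pics/j9.png',np.hstack([cv2.resize(cv2.imread('pics/c9.png')[230:390,290:490],(400,320)),cv2.resize(cv2.imread('pics/w9.png'),(400,320))]))
E
```

```text
t 12.00 p [0.6405 0.1299 0.1527] phi 105.05 tilt [ 0.03  0.08 -0.  ] F [ 0.7  0.6 -0. ] w 0.0251 q [  5.  24.  80.   0.  76. -10.]
large [0.6589 0.0609 0.0458] rms 0.0015 471 handle svd 15.8 cen 15.2 far 0.105 mu [0.7372 0.0821] z0.0710
med [0.6599 0.0611 0.032 ] rms 0.0015 352 handle svd 104.9 cen 104.4 far 0.092 mu [0.6433 0.1261] z0.0840
rim slope deg x,y [ 0.1 -0.5] z 0.0854 35 rms 0.0008
large [0.6576 0.0637 0.0459] rms 0.0010 1078 handle svd 15.3 cen 16.1 far 0.105 mu [0.735 0.086] z0.0709
med [0.6586 0.0645 0.032 ] rms 0.0017 1107 handle svd 104.6 cen 104.6 far 0.091 mu [0.6415 0.13  ] z0.0841
rim slope deg x,y [0.4 0.7] z 0.0850 22 rms 0.0014
  return _methods._mean(a, axis=axis, dtype=dtype,
  ret = um.true_divide(
Traceback (most recent call last):
  File "m.py", line 16, in cup
    p,e,n=circ(s,r)
          ~~~~^^^^^
  File "m.py", line 5, in circ
    p=least_squares(f,[*np.median(q[:,:2],0),r0],loss="soft_l1",f_scale=.001).x
      ~~~~~~~~~~~~~^^^^^^^^^^^^^^^^^^^^^^^^^^^^^^^^^^^^^^^^^^^^^^^^^^^^^^^^^^
ValueError: Initial guess is outside of provided bounds
```

The medium cup is nested, concentric within 1.5 mm and level at the right height. Now the small cup.

```bash
python3 - <<'E'
from p import *
plan((.6245,.3603,.10),48.3,7,30)
E
```

```text
-0.1 0.0 8.1 0.0323 0.0069 0.0069 30; -0.1 0.0 8.1 0.0329 0.0022 0.0069 30; -0.1 0.0 8.1 0.0329 -0.0024 0.0069 30; -0.1 0.0 8.1 0.0322 -0.0071 0.0069 30; -0.1 0.0 8.1 0.0309 -0.0115 0.0069 30; -0.1 0.0 8.1 0.0290 -0.0158 0.0069 30; -0.1 0.0 8.1 0.0264 -0.0197 0.0069 30
```

Request:
drive_tool(motion="0 0 8.1 0.032 0.007 0 30; 0 0 8.1 0.033 0.002 0 30; 0 0 8.1 0.033 -0.0025 0.002 30; 0 0 8.1 0.032 -0.007 0.007 30; 0 0 8.1 0.031 -0.0115 0.007 30; 0 0 8.1 0.029 -0.016 0.010 30; 0 0 7 0.024 -0.018 0.010 30; 0 0 0 0 0 0 30")

```text
clock: 13.1
position: [0.6175, 0.3598, 0.0922]
ee_rot: [-0.003, 0.915, 0.402, -0.019]
contact_force: [0.1, -0.8, 0.6]
width: 0.0258
```

```bash
python3 - <<'E'
from p import *
show(); plan((.6245,.3603,.08),48.3,1,30)
E
```

```text
t 13.10 p [0.6175 0.3598 0.0922] phi 47.50 tilt [ 1.24 -1.89  0.02] F [ 0.1 -0.8  0.6] w 0.0258 q [24. 33. 74.  0. 76. 67.]
-1.3 1.9 -0.8 0.0055 0.0051 0.0119 30
```

Request:
drive_tool(motion="-1.3 1.9 -0.8 0.0055 0.005 0.012 30; 0 0 0 0 0 0 30")

```text
clock: 13.35
position: [0.623, 0.3583, 0.0765]
ee_rot: [0.001, 0.912, 0.41, -0.002]
contact_force: [-0.5, -0.7, -0.2]
width: 0.0255
```

```bash
python3 - <<'E'
from p import *
show(); plan((.6245,.3603,.05),48.3,1,30); grab('wrist','w10'); 
from m import *
im,dep,c=load('w10'); P=cloud(c,dep); p=cup(P,'small',(0,0,640,480),(.585,.316))
E
```

```text
t 13.35 p [0.623  0.3583 0.0765] phi 48.43 tilt [-0.   -0.31 -0.  ] F [-0.5 -0.7 -0.2] w 0.0255 q [24. 33. 76. -0. 71. 66.]
0.0 0.3 0.1 0.0027 -0.0002 0.0265 30
small [0.5852 0.3178 0.0211] rms 0.0016 1442 handle svd 48.5 cen 48.2 far 0.080 mu [0.6231 0.3601] z0.0510
```

View pics/w10.png

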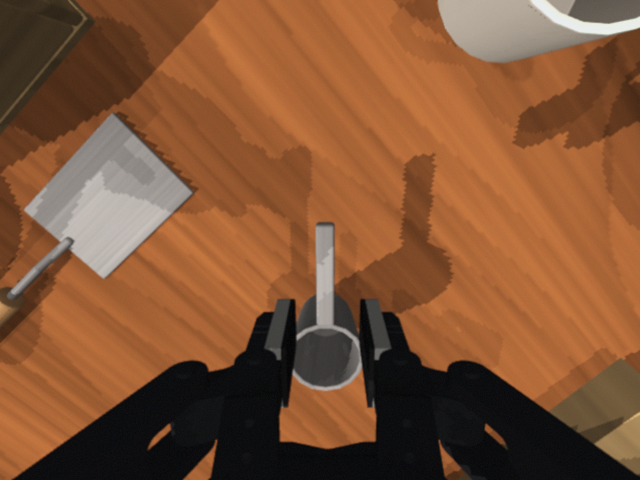

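The small cup's handle (325,260) lies between the fingers. Descending.

Request:
drive_tool(motion="0 0.3 0 0.004 -0.001 0.020 30; 0 0 0 0 0 0.020 30; 0 0 0 0 0 0 30")

```text
clock: 13.78
position: [0.6277, 0.3602, 0.0386]
ee_rot: [0.0, 0.912, 0.409, 0.002]
contact_force: [-0.3, 0.6, 0.0]
width: 0.0252
```

```bash
python3 - <<'E'
from p import *
show(); plan((.6250,.3622,.0),48.3,2,30)
E
```

```text
t 13.78 p [0.6277 0.3602 0.0386] phi 48.32 tilt [-0.11  0.16  0.  ] F [-0.3  0.6  0. ] w 0.0252 q [24. 34. 79. -0. 67. 66.]
0.1 -0.1 0.0 -0.0002 -0.0017 0.0193 30; 0.1 -0.1 0.0 -0.0002 -0.0017 0.0193 30
```

Request:
drive_tool(motion="0.1 -0.1 0 0 -0.002 0.018 30; 0 0 0 0 -0.001 0.018 30; 0 0 0 0 0 0 30")

```text
clock: 14.15
position: [0.6266, 0.362, 0.0021]
ee_rot: [-0.0, 0.913, 0.409, 0.001]
contact_force: [-0.9, -0.3, -0.4]
width: 0.0255
```

```bash
python3 - <<'E'
from p import *
show(); plan((.6250,.3622,.0),48.3,1,30); grab('wrist','w11')
E
```

```text
t 14.15 p [0.6266 0.362  0.0021] phi 48.27 tilt [-0.06  0.16  0.  ] F [-0.9 -0.3 -0.4] w 0.0255 q [25. 36. 81.  0. 63. 66.]
0.1 -0.2 -0.0 -0.0010 -0.0013 0.0021 30
```

View pics/w11.png

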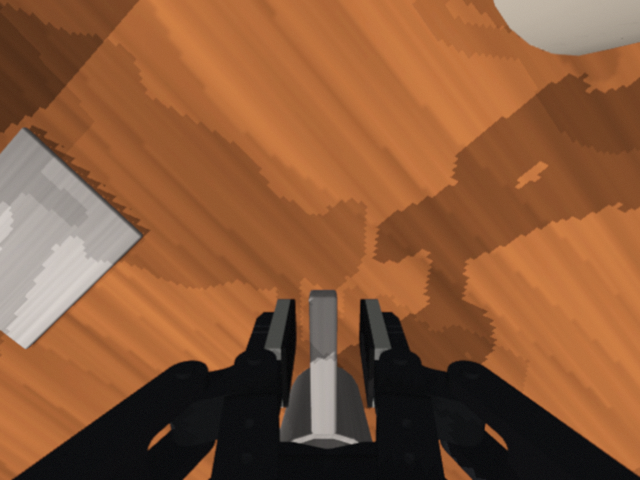

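The handle (322,340) is between the pads. I grip and lift.

Request:
drive_tool(motion="0 0 0 -0.001 -0.001 0 20; 0 0 0 0 0 0 0; 0 0 0 0 0 0 0; 0 0 0 0 0 0 0", newtons=80)

```text
clock: 14.7
position: [0.6267, 0.3629, 0.0046]
ee_rot: [-0.0, 0.913, 0.409, 0.004]
contact_force: [0.5, -0.7, -0.8]
width: 0.0075
```

```bash
python3 - <<'E'
from p import *
show()
E
```

```text
t 14.70 p [0.6267 0.3629 0.0046] phi 48.29 tilt [-0.16  0.39  0.  ] F [ 0.5 -0.7 -0.8] w 0.0075 q [25. 36. 81.  0. 63. 66.]
```

Request:
drive_tool(motion="0 0 0 0 0 -0.02 0; 0 0 0 0 0 -0.03 0; 0 0 0 0 0 -0.04 0; 0 0 0 0 0 -0.04 0; 0 0 0 0 0 0 0")

```text
clock: 15.32
position: [0.6256, 0.3623, 0.1374]
ee_rot: [-0.0, 0.913, 0.409, 0.003]
contact_force: [0.2, 0.4, -0.8]
width: 0.0078
```

```bash
python3 - <<'E'
from p import *
show(); plan((.6590+.06*np.cos(np.radians(48.3)),.0635+.06*np.sin(np.radians(48.3)),.15),48.3,9,0)
E
```

```text
t 15.32 p [0.6256 0.3623 0.1374] phi 48.29 tilt [-0.12  0.32  0.  ] F [ 0.2  0.4 -0.8] w 0.0078 q [25. 30. 72.  0. 78. 66.]
0.0 -0.0 -0.0 -0.0156 0.0249 -0.0014 0; 0.0 -0.0 -0.0 -0.0156 0.0249 -0.0014 0; 0.0 -0.0 -0.0 -0.0156 0.0249 -0.0014 0; 0.0 -0.0 -0.0 -0.0156 0.0249 -0.0014 0; 0.0 -0.0 -0.0 -0.0156 0.0249 -0.0014 0; 0.0 -0.0 -0.0 -0.0156 0.0249 -0.0014 0; 0.0 -0.0 -0.0 -0.0157 0.0249 -0.0014 0; 0.0 -0.0 -0.0 -0.0157 0.0249 -0.0014 0; 0.0 -0.0 -0.0 -0.0157 0.0249 -0.0014 0
```

Request:
drive_tool(motion="0 0 0 -0.0155 0.025 -0.003 0; 0 0 0 -0.0155 0.025 -0.003 0; 0 0 0 -0.0155 0.025 -0.003 0; 0 0 0 -0.0155 0.025 -0.003 0; 0 0 0 -0.0155 0.025 -0.003 0; 0 0 0 -0.0155 0.025 -0.003 0; 0 0 0 -0.0155 0.025 -0.003 0; 0 0 0 0 0 0 0")

```text
clock: 16.32
position: [0.6792, 0.1582, 0.145]
ee_rot: [-0.002, 0.912, 0.41, -0.006]
contact_force: [-0.4, 0.8, -0.3]
width: 0.0077
```

```bash
python3 - <<'E'
from p import *
show(); plan((.6590+.06*np.cos(np.radians(48.3)),.0635+.06*np.sin(np.radians(48.3)),.14),48.3,2,0)
E
```

```text
t 16.32 p [0.6792 0.1582 0.145 ] phi 48.39 tilt [ 0.53 -0.56  0.  ] F [-0.4  0.8 -0.3] w 0.0077 q [ 7. 29. 74.  0. 78. 49.]
-0.3 0.3 0.0 -0.0121 0.0240 0.0024 0; -0.3 0.3 0.0 -0.0121 0.0240 0.0024 0
```

Request:
drive_tool(motion="-0.3 0.3 0 -0.011 0.022 0.002 0; -0.3 0.3 0 -0.011 0.022 0.002 0; 0 0 0 0 0 0 0")

```text
clock: 16.7
position: [0.697, 0.1109, 0.1378]
ee_rot: [-0.0, 0.912, 0.41, -0.001]
contact_force: [0.3, 0.8, -0.8]
width: 0.0078
```

```bash
python3 - <<'E'
from p import *
show(); grab('scene','c12'); grab('side','s12')
from m import *
z=get_state()["position"][2]-.0035
im,dep,c=load('c12'); P=cloud(c,dep); w=(320,200,445,368)
try: cup(P,'med',w,(.660,.061),zoff=.043)
except Exception as e: print(e)
p=cup(P,'small',w,(.659,.061),zoff=z); rimplane(P,w,p[:2],.0215,.052+z)
im,dep,c=load('s12'); P=cloud(c,dep); w=(190,110,310,240)
p=cup(P,'small',w,(.657,.064),zoff=z); rimplane(P,w,p[:2],.0215,.052+z)
import cv2
cv2.imwrite('pics/j12.png',np.hstack([cv2.resize(cv2.imread('pics/c12.png')[200:360,290:490],(400,320)),cv2.resize(cv2.imread('pics/s12.png')[120:280,150:350],(400,320))]))
E
```

```text
t 16.70 p [0.697  0.1109 0.1378] phi 48.45 tilt [ 0.08 -0.07  0.  ] F [ 0.3  0.8 -0.8] w 0.0078 q [ 3. 29. 74.  0. 77. 45.]
med [0.6598 0.0612 0.032 ] rms 0.0015 277 handle svd 102.7 cen 104.0 far 0.079 mu [0.6455 0.1182] z0.0837
small [0.6577 0.0627 0.0213] rms 0.0016 298 handle svd 16.9 cen 45.5 far 0.062 mu [0.6875 0.093 ] z0.1848
rim slope deg x,y [ 0.1 -0.2] z 0.1861 35 rms 0.0005
small [0.6533 0.0677 0.0208] rms 0.0020 159 handle svd 60.7 cen 54.8 far 0.081 mu [0.6855 0.1133] z0.1850
rim slope deg x,y [0.3 0.2] z 0.1855 33 rms 0.0009
```

View pics/j12.png

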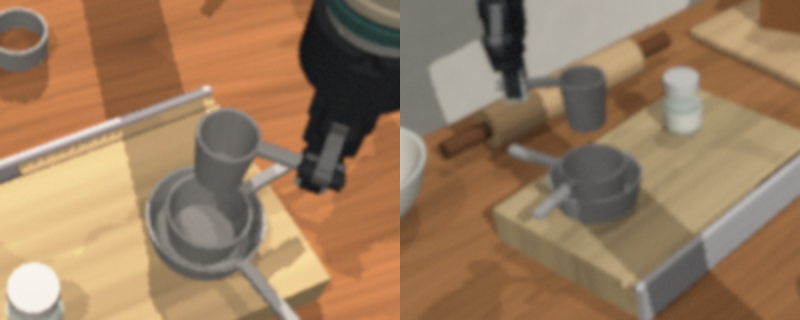

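The small cup is level and about 2.5 mm from the medium cup's axis. I correct that and lower it.

Request:
drive_tool(motion="0 0 0 0 0.0025 0.020 0; 0 0 0 0 0 0.020 0; 0 0 0 0 0 0 0")

```text
clock: 17.18
position: [0.6982, 0.1139, 0.0984]
ee_rot: [-0.002, 0.911, 0.412, 0.0]
contact_force: [0.2, -0.3, -0.9]
width: 0.0077
```

```bash
python3 - <<'E'
from p import *
show(); plan((.699,.1094,.060),48.4,2,0)
E
```

```text
t 17.18 p [0.6982 0.1139 0.0984] phi 48.63 tilt [ 0.15  0.12 -0.  ] F [ 0.2 -0.3 -0.9] w 0.0077 q [ 4. 31. 77.  0. 73. 45.]
-0.1 -0.1 0.1 -0.0015 0.0018 0.0192 0; -0.1 -0.1 0.1 -0.0015 0.0018 0.0192 0
```

Request:
drive_tool(motion="-0.1 -0.1 0 -0.003 0.0035 0.006 0; 0 0 0 0 0 0.010 0; 0 0 0 0 0 0 0")

```text
clock: 17.55
position: [0.6999, 0.1102, 0.0836]
ee_rot: [-0.0, 0.911, 0.412, 0.001]
contact_force: [0.0, -0.6, -1.6]
width: 0.0074
```

```bash
python3 - <<'E'
from p import *
show(); plan((.699,.1094,.055),48.4,2,0)
E
```

```text
t 17.55 p [0.6999 0.1102 0.0836] phi 48.71 tilt [-0.07  0.16  0.  ] F [ 0.  -0.6 -1.6] w 0.0074 q [ 3. 31. 78.  0. 71. 45.]
0.0 -0.1 0.2 -0.0006 -0.0001 0.0143 0; 0.0 -0.1 0.2 -0.0006 -0.0001 0.0143 0
```

Request:
drive_tool(motion="0 -0.1 0.2 -0.001 0 0.014 0; 0 0 0 0 0 0.011 0; 0 0 0 0 0 0 0")

```text
clock: 17.92
position: [0.6993, 0.1094, 0.057]
ee_rot: [0.0, 0.912, 0.411, 0.001]
contact_force: [-0.3, 0.0, -0.3]
width: 0.0077
```

Request:
drive_tool(motion="0 0 0 0 0 0.004 0; 0 0 0 0 0 0 0")

```text
clock: 18.18
position: [0.6994, 0.1094, 0.0527]
ee_rot: [0.0, 0.912, 0.411, 0.001]
contact_force: [-0.4, -0.2, -0.7]
width: 0.0078
```

Request:
drive_tool(motion="0 0 0 0 0 0.003 0; 0 0 0 0 0 0 0")

```text
clock: 18.42
position: [0.7, 0.1095, 0.0501]
ee_rot: [0.001, 0.912, 0.411, 0.001]
contact_force: [-0.4, 0.1, -1.1]
width: 0.008
```

Request:
drive_tool(motion="0 0 0 0 0 0.002 0; 0 0 0 0 0 0 0")

```text
clock: 18.68
position: [0.7007, 0.1097, 0.0495]
ee_rot: [0.001, 0.912, 0.411, 0.002]
contact_force: [-1.3, -0.8, 0.7]
width: 0.0078
```

Contact again. Releasing and retreating.

Request:
drive_tool(motion="0 0 0 0 0 0 26; 0 0 0 0 0 0 26; 0 0 0 0 0 0 26; 0 0 0 0 0 -0.02 26; 0 0 0 0 0 -0.03 26; 0 0 0 0 0 -0.04 26; 0 0 0 0 0 0 26")

```text
clock: 19.55
position: [0.6996, 0.1094, 0.1401]
ee_rot: [0.0, 0.912, 0.411, 0.001]
contact_force: [0.4, 0.5, -1.0]
width: 0.0224
```

```bash
python3 - <<'E'
from p import *
show(); grab('scene','c13'); grab('side','s13')
from m import *
im,dep,c=load('c13'); P=cloud(c,dep); w=(320,200,455,368)
for k,z,r in (('large',0,.047),('med',.043,.0325),('small',.046,.0215)):
    p=cup(P,k,w,(.660,.061),zoff=z); rimplane(P,w,p[:2],r,info[k][0]+z)
im,dep,c=load('s13'); P=cloud(c,dep); w=(190,150,310,240)
for k,z,r in (('med',.043,.0325),('small',.046,.0215)):
    p=cup(P,k,w,(.656,.064),zoff=z); rimplane(P,w,p[:2],r,info[k][0]+z,.008)
import cv2
cv2.imwrite('pics/j13.png',np.hstack([cv2.resize(cv2.imread('pics/c13.png')[200:360,290:490],(400,320)),cv2.resize(cv2.imread('pics/s13.png')[120:280,150:350],(400,320))]))
plan((.55,-.25,.22),107,12,50)
E
```

```text
t 19.55 p [0.6996 0.1094 0.1401] phi 48.48 tilt [-0.1   0.08  0.  ] F [ 0.4  0.5 -1. ] w 0.0224 q [ 3. 29. 74. -0. 77. 45.]
large [0.6589 0.0609 0.0458] rms 0.0015 450 handle svd 15.7 cen 15.2 far 0.105 mu [0.7373 0.0822] z0.0710
rim slope deg x,y [1.  2.9] z 0.0741 34 rms 0.0042
med [0.6598 0.0615 0.0322] rms 0.0015 302 handle svd 105.2 cen 104.3 far 0.092 mu [0.6433 0.1258] z0.0839
rim slope deg x,y [3.2 2.7] z 0.0867 34 rms 0.0034
small [0.6612 0.0615 0.0212] rms 0.0017 251 handle svd 48.6 cen 48.0 far 0.080 mu [0.6983 0.1028] z0.0969
rim slope deg x,y [0.4 0.4] z 0.0981 35 rms 0.0006
med [0.6552 0.0654 0.0315] rms 0.0026 160 handle svd 106.1 cen 104.7 far 0.091 mu [0.6384 0.1293] z0.0843
rim slope deg x,y [2.6 0.2] z 0.0868 25 rms 0.0015
small [0.6575 0.0648 0.0216] rms 0.0018 177 handle svd 48.5 cen 49.5 far 0.080 mu [0.6938 0.1073] z0.0976
rim slope deg x,y [-0.4  0.3] z 0.0985 33 rms 0.0013
-0.0 0.0 -4.9 -0.0305 0.0107 -0.0069 50; -0.0 0.0 -4.9 -0.0313 0.0080 -0.0069 50; -0.0 0.0 -4.9 -0.0319 0.0053 -0.0069 50; -0.0 0.0 -4.9 -0.0322 0.0026 -0.0069 50; -0.0 0.0 -4.9 -0.0324 -0.0001 -0.0069 50; -0.0 0.0 -4.9 -0.0322 -0.0029 -0.0069 50; -0.0 0.0 -4.9 -0.0319 -0.0056 -0.0069 50; -0.0 0.0 -4.9 -0.0313 -0.0083 -0.0070 50; -0.0 0.0 -4.9 -0.0304 -0.0109 -0.0070 50; -0.0 0.0 -4.9 -0.0294 -0.0135 -0.0070 50; -0.0 0.0 -4.9 -0.0282 -0.0159 -0.0070 50; -0.0 0.0 -4.9 -0.0267 -0.0183 -0.0070 50
```

View pics/j13.png

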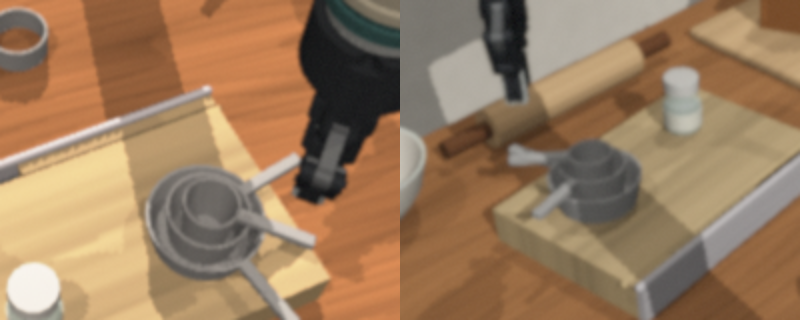

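The three cups are nested with their handles fanned out, level and concentric. Now over to the holder.

Request:
drive_tool(motion="0 0 -4.9 -0.0305 0.011 -0.015 50; 0 0 -4.9 -0.031 0.008 -0.015 50; 0 0 -4.9 -0.032 0.005 -0.015 50; 0 0 -4.9 -0.032 0.0025 -0.015 50; 0 0 -4.9 -0.032 0 -0.010 50; 0 0 -4.9 -0.032 -0.003 -0.010 50; 0 0 -4.9 -0.032 -0.0055 -0.007 50; 0 0 -4.9 -0.031 -0.008 -0.007 50; 0 0 -4.9 -0.030 -0.011 0 50; 0 0 -4.9 -0.029 -0.0135 0 50; 0 0 -4.9 -0.028 -0.016 0 50; 0 0 0 0 0 0 50")

```text
clock: 21.15
position: [0.5539, -0.2274, 0.2098]
ee_rot: [-0.022, 0.614, 0.789, -0.011]
contact_force: [-0.3, 0.2, 0.0]
width: 0.0426
```

```bash
python3 - <<'E'
from p import *
show(); grab('wrist','w14')
E
```

```text
t 21.15 p [ 0.5539 -0.2274  0.2098] phi 104.24 tilt [ 2.54  1.19 -0.03] F [-0.3  0.2  0. ] w 0.0426 q [-28.  19.  80.  -1.  84. -43.]
```

View pics/w14.png

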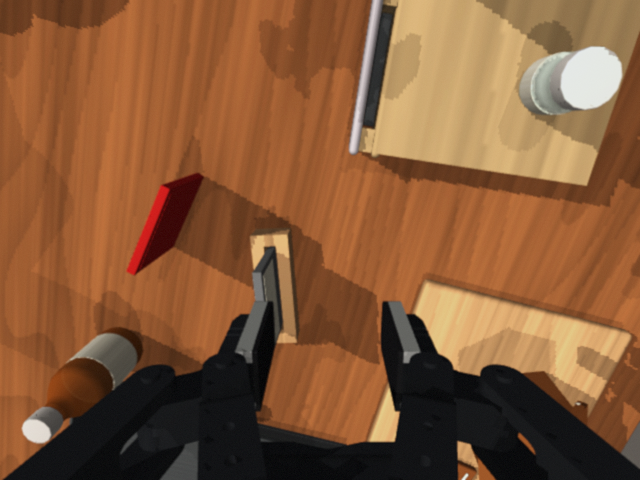

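```bash
python3 - <<'E'
from m import *
im,dep,c=load('w14'); P=cloud(c,dep)
print('table',np.nanmedian(P[170:230,300:340,2]),'stand',np.nanmedian(P[60:140,430:500,2]))
for v in (10,30,50,70,90,110,122,126,130,134,140):
    row=P[v,345:410]; print(v,' '.join(f"{u}:{x[0]:.3f},{x[1]:.3f},{x[2]*1000:.0f}" for u,x in zip(range(345,410,4),row[::4])))
q=P[225:345,240:300].reshape(-1,3); q=q[np.isfinite(q[:,0])]
h=q[(q[:,2]>.078)&(q[:,2]<.095)]; print('holder top',len(h),h.min(0),h.max(0),cv2.minAreaRect(h[:,:2].astype(np.float32)*1000))
r=q[(q[:,2]>.02)&(q[:,2]<.029)]; print('rack',cv2.minAreaRect(r[:,:2].astype(np.float32)*1000))
E
python3 -c "
import cv2
a=cv2.imread('pics/w14.png'); cv2.imwrite('pics/z14.png',cv2.resize(a[0:170,330:430],None,fx=3.5,fy=3.5,interpolation=cv2.INTER_CUBIC))"
```

```text
table -0.0007673799664321135 stand 0.03923175792893674
10 345:0.519,-0.063,-0 349:0.522,-0.063,-0 353:0.526,-0.062,-0 357:0.529,-0.061,-1 361:0.532,-0.060,-1 365:0.536,-0.059,0 369:0.539,-0.058,-1 373:0.543,-0.069,46 377:0.545,-0.068,44 381:0.548,-0.066,42 385:0.552,-0.061,22 389:0.555,-0.061,24 393:0.558,-0.060,26 397:0.560,-0.062,38 401:0.563,-0.062,39 405:0.566,-0.061,38 409:0.569,-0.061,41
30 345:0.523,-0.078,-2 349:0.526,-0.077,-0 353:0.530,-0.076,-3 357:0.533,-0.076,-0 361:0.537,-0.075,-1 365:0.540,-0.074,-1 369:0.543,-0.082,41 373:0.546,-0.082,45 377:0.549,-0.081,44 381:0.553,-0.076,24 385:0.556,-0.075,24 389:0.559,-0.074,25 393:0.562,-0.077,38 397:0.564,-0.076,40 401:0.567,-0.075,39 405:0.570,-0.075,40 409:0.573,-0.074,39
50 345:0.527,-0.093,-2 349:0.531,-0.092,-2 353:0.534,-0.092,-1 357:0.537,-0.091,-1 361:0.541,-0.090,-1 365:0.544,-0.096,44 369:0.547,-0.096,45 373:0.550,-0.095,45 377:0.554,-0.091,26 381:0.557,-0.090,25 385:0.560,-0.090,25 389:0.563,-0.091,36 393:0.566,-0.090,38 397:0.569,-0.090,39 401:0.572,-0.089,38 405:0.575,-0.088,41 409:0.578,-0.087,39
70 345:0.531,-0.1
[... 2328 characters left out ...]
591,-0.150,40 405:0.594,-0.149,39 409:0.597,-0.148,38
140 345:0.547,-0.168,-1 349:0.551,-0.167,-0 353:0.553,-0.164,45 357:0.556,-0.164,45 361:0.560,-0.163,39 365:0.563,-0.162,39 369:0.566,-0.161,40 373:0.570,-0.160,40 377:0.573,-0.160,38 381:0.576,-0.159,39 385:0.579,-0.158,40 389:0.583,-0.157,39 393:0.586,-0.156,40 397:0.589,-0.156,40 401:0.592,-0.155,40 405:0.595,-0.154,40 409:0.599,-0.153,39
holder top 368 [ 0.4998509  -0.30906244  0.07802569] [ 0.51558413 -0.28209773  0.08703984] ((507.6618347167969, -296.16644287109375), (8.920762062072754, 27.595197677612305), 16.766618728637695)
rack ((516.2415771484375, -324.7959899902344), (36.334720611572266, 116.2701416015625), 17.456850051879883)
```

View pics/z14.png

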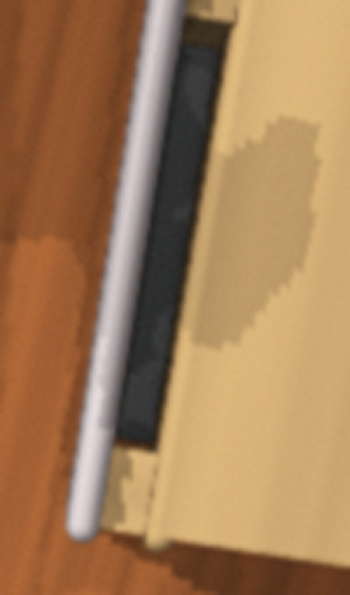

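```bash
python3 - <<'E'
from m import *
im,dep,c=load('w14'); P=cloud(c,dep)
q=P[0:160,340:420].reshape(-1,3); q=q[np.isfinite(q[:,0])]
lip=q[(q[:,2]>.0425)&(q[:,2]<.05)]
v=np.polyfit(lip[:,1],lip[:,0],1); th=-np.degrees(np.arctan(v[0])); print('lip yaw',th)
# back edge/side edge of stand
s=P[140:200,380:600].reshape(-1,3); s=s[np.isfinite(s[:,0])&(abs(s[:,2]-.039)<.004)]
b=np.round(s[:,0]/.004); e=np.array([s[b==i][s[b==i][:,1].argmin()] for i in np.unique(b) if (b==i).sum()>5]); e=e[3:-4]
v2=np.polyfit(e[:,0],e[:,1],1); print('side yaw',np.degrees(np.arctan(v2[0])))
for th in (th,6.0):
    a=np.radians(th); X=np.array([np.cos(a),np.sin(a)]); Y=np.array([-np.sin(a),np.cos(a)])
    L=lip[:,:2]@X; print('th',th,'lip xs pct',np.percentile(L,[1,5,50,95,99]).round(4),'y',np.percentile(lip[:,:2]@Y,[0,100]).round(4))
    m=(q[:,2]>.015)&(q[:,2]<.032); S=q[m]; xs=S[:,:2]@X; ys=S[:,:2]@Y; ok=(xs>np.median(L)); print(' strip xs',np.percentile(xs[ok],[2,50,98]).round(4),'ys',np.percentile(ys[ok],[.2,1,50,99,100]).round(4),'z',np.median(S[ok][:,2]))
    y0=np.median(ys[ok]); T=q[(q[:,2]>.037)&(q[:,2]<.042)]; t=T[abs(T[:,:2]@Y-y0)<.03]; xt=t[:,:2]@X; print(' stand edge xs min',np.percentile(xt[xt>np.median(L)+.005],[0,1,3,5]).round(4))
    print(' side ys',np.median(e[:,:2]@Y))
E
```

```text
lip yaw 5.927836918015557
side yaw 5.862849823149831
th 5.927836918015557 lip xs pct [0.5312 0.5316 0.5349 0.5383 0.5387] y [-0.2324 -0.1166]
 strip xs [0.54   0.5449 0.55  ] ys [-0.2097 -0.2072 -0.1591 -0.1173 -0.1169] z 0.025076227426436948
 stand edge xs min [0.55   0.5506 0.5512 0.5517]
 side ys -0.22893415265803818
th 6.0 lip xs pct [0.531  0.5314 0.5346 0.538  0.5385] y [-0.233  -0.1173]
 strip xs [0.5398 0.5447 0.5498] ys [-0.2104 -0.2079 -0.1598 -0.118  -0.1176] z 0.025076227426436948
 stand edge xs min [0.5498 0.5504 0.551  0.5515]
 side ys -0.22974052105151932
```

Wrist view: the dark slot runs from about (390,10) to (370,128), and the holder top is at (265,248), partly behind the left finger. The pocket centre comes out at (0.558,-0.104), yaw 5.9°. The holder centre is (0.516,-0.323), yaw about 17°. The lip, strip and top heights agree with the data given.

```bash
python3 - <<'E'
from p import *
plan((.516,-.323,.10),107,4,50)
E
```

```text
-0.6 -0.3 -0.7 -0.0217 -0.0140 0.0276 50; -0.6 -0.3 -0.7 -0.0214 -0.0146 0.0276 50; -0.6 -0.3 -0.7 -0.0211 -0.0151 0.0275 50; -0.6 -0.3 -0.7 -0.0207 -0.0157 0.0275 50
```

Request:
drive_tool(motion="-0.6 -0.3 -0.7 -0.022 -0.014 0.022 50; -0.6 -0.3 -0.7 -0.021 -0.0145 0.022 50; -0.6 -0.3 -0.7 -0.021 -0.015 0.022 50; -0.6 -0.3 -0.7 -0.018 -0.014 0.020 50; 0 0 0 0 0 0 50")

```text
clock: 21.82
position: [0.5186, -0.3139, 0.1174]
ee_rot: [-0.004, 0.593, 0.805, 0.003]
contact_force: [-0.6, 0.6, 0.8]
width: 0.0428
```

```bash
python3 - <<'E'
from p import *
show(); plan((.516,-.323,.09),107,1,50)
E
```

```text
t 21.82 p [ 0.5186 -0.3139  0.1174] phi 107.31 tilt [ 0.03  0.61 -0.  ] F [-0.6  0.6  0.8] w 0.0428 q [-38.  22.  89.   0.  69. -55.]
-0.0 -0.6 0.3 -0.0082 -0.0051 0.0273 50
```

Request:
drive_tool(motion="0 -0.6 0.3 -0.008 -0.005 0.012 50; 0 0 0 0 0 0 50")

```text
clock: 22.08
position: [0.5175, -0.3213, 0.105]
ee_rot: [0.0, 0.594, 0.804, 0.0]
contact_force: [0.7, 0.3, 0.2]
width: 0.0429
```

```bash
python3 - <<'E'
from p import *
show(); plan((.516,-.323,.06),107,1,50); grab('wrist','w15')
from m import *
im,dep,c=load('w15'); P=cloud(c,dep)
q=P.reshape(-1,3); q=q[np.isfinite(q[:,0])&(np.hypot(q[:,0]-.516,q[:,1]+.323)<.06)]
h=q[(q[:,2]>.080)&(q[:,2]<.09)]; print(len(h)); print(cv2.minAreaRect(h[:,:2].astype(np.float32)*1000))
b=np.round(h[:,1]/.004); e=np.array([np.r_[h[b==i][:,:2].mean(0),len(h[b==i])] for i in np.unique(b)]); print(e.round(4).tolist())
E
```

```text
t 22.07 p [ 0.5175 -0.3213  0.105 ] phi 107.06 tilt [-0.03  0.01  0.  ] F [0.7 0.3 0.2] w 0.0429 q [-38.  22.  90.   0.  67. -55.]
0.0 -0.0 0.1 -0.0012 -0.0019 0.0450 50
2377
((515.6965942382812, -323.4739074707031), (8.98624038696289, 84.2269287109375), 17.43257713317871)
[[0.5268, -0.363, 31.0], [0.5272, -0.36, 93.0], [0.5261, -0.356, 101.0], [0.5247, -0.3519, 104.0], [0.5235, -0.348, 106.0], [0.5222, -0.344, 104.0], [0.5209, -0.34, 115.0], [0.5197, -0.336, 109.0], [0.5185, -0.332, 118.0], [0.5173, -0.328, 120.0], [0.5162, -0.324, 120.0], [0.5146, -0.32, 114.0], [0.5133, -0.316, 127.0], [0.5119, -0.3119, 126.0], [0.5108, -0.3079, 120.0], [0.5096, -0.304, 127.0], [0.5083, -0.3001, 127.0], [0.5071, -0.296, 135.0], [0.5059, -0.2919, 137.0], [0.5045, -0.288, 133.0], [0.504, -0.2844, 110.0]]
```

View pics/w15.png

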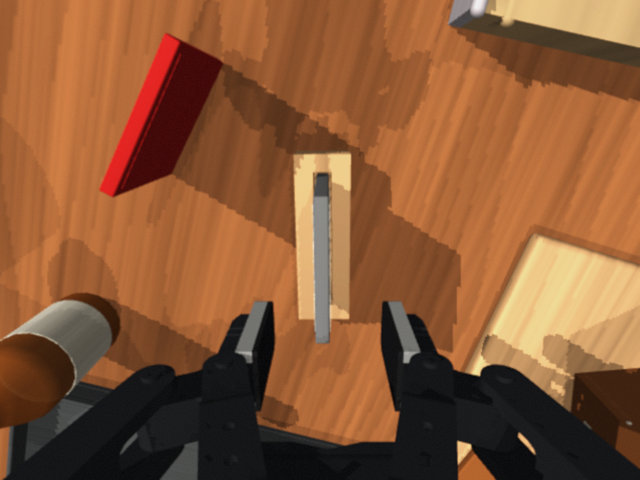

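The holder top (322,175–340) is centred between the fingers, with centre (0.5157,-0.3235) and yaw 17.4°. Descending.

Request:
drive_tool(motion="0 0 -0.3 -0.0015 -0.0025 0.020 50; 0 0 0 0 0 0.020 50; 0 0 0 0 0 0 40")

```text
clock: 22.5
position: [0.5194, -0.3229, 0.0678]
ee_rot: [0.004, 0.591, 0.806, 0.001]
contact_force: [0.4, -0.3, 0.0]
width: 0.0341
```

```bash
python3 - <<'E'
from p import *
show(); plan((.5157,-.3235,.023),107.4,2,40)
E
```

```text
t 22.50 p [ 0.5194 -0.3229  0.0678] phi 107.49 tilt [-0.33 -0.29 -0.  ] F [ 0.4 -0.3  0. ] w 0.0341 q [-38.  24.  93.   0.  62. -56.]
0.2 0.1 0.0 0.0004 -0.0020 0.0224 40; 0.2 0.1 0.0 0.0003 -0.0019 0.0224 40
```

Request:
drive_tool(motion="0.2 0.1 0 0 -0.003 0.021 40; 0.1 0 0 0 -0.001 0.021 40; 0 0 0 0 0 0 40")

```text
clock: 22.88
position: [0.5195, -0.3252, 0.0294]
ee_rot: [0.005, 0.591, 0.807, -0.001]
contact_force: [-0.4, -0.5, 0.1]
width: 0.0342
```

```bash
python3 - <<'E'
from p import *
show(); plan((.5157,-.3235,.023),107.4,1,40)
E
```

```text
t 22.88 p [ 0.5195 -0.3252  0.0294] phi 107.56 tilt [-0.31 -0.54 -0.  ] F [-0.4 -0.5  0.1] w 0.0342 q [-39.  26.  96.  -0.  57. -56.]
0.3 0.5 0.2 0.0028 -0.0031 0.0064 40
```

Request:
drive_tool(motion="0.3 0.5 0.2 0.003 -0.003 0.005 40; 0 0 0 0 0 0 40")

```text
clock: 23.12
position: [0.5172, -0.324, 0.0268]
ee_rot: [0.002, 0.592, 0.806, -0.0]
contact_force: [0.2, 0.0, 0.2]
width: 0.0338
```

```bash
python3 - <<'E'
from p import *
show(); plan((.5157,-.3235,.023),107.4,1,40)
E
```

```text
t 23.12 p [ 0.5172 -0.324   0.0268] phi 107.37 tilt [-0.13 -0.21 -0.  ] F [0.2 0.  0.2] w 0.0338 q [-39.  27.  96.  -0.  57. -56.]
0.1 0.2 -0.0 0.0009 -0.0013 0.0038 40
```

Request:
drive_tool(motion="0.1 0.2 0 0.0005 -0.0015 0.005 30; 0 0 0 0 0 0 15; 0 0 0 0 0 0 0; 0 0 0 0 0 0 0; 0 0 0 0 0 0 0", newtons=80)

```text
clock: 23.75
position: [0.5166, -0.3247, 0.023]
ee_rot: [0.002, 0.592, 0.806, 0.0]
contact_force: [0.6, 0.4, 0.2]
width: 0.0072
```

```bash
python3 - <<'E'
from p import *
show()
E
```

```text
t 23.75 p [ 0.5166 -0.3247  0.023 ] phi 107.36 tilt [-0.13 -0.14 -0.  ] F [0.6 0.4 0.2] w 0.0072 q [-39.  27.  96.   0.  57. -56.]
```

Request:
drive_tool(motion="0 0 0 0 0 -0.015 0; 0 0 0 0 0 -0.025 0; 0 0 0 0 0 -0.030 0; 0 0 0 0 0 -0.030 0; 0 0 0 0 0 0 0")

```text
clock: 24.38
position: [0.5163, -0.3247, 0.1289]
ee_rot: [0.002, 0.592, 0.806, 0.0]
contact_force: [0.7, -0.3, -0.5]
width: 0.0067
```

```bash
python3 - <<'E'
from p import *
show(); grab('wrist','w16'); grab('scene','c16'); plan((.535,-.20,.125),100,5,0)
import cv2
cv2.imwrite('pics/j16.png',np.hstack([cv2.resize(cv2.imread('pics/c16.png')[180:360,50:290],(400,300)),cv2.resize(cv2.imread('pics/w16.png'),(400,300))]))
E
```

```text
t 24.38 p [ 0.5163 -0.3247  0.1289] phi 107.37 tilt [-0.15 -0.19 -0.  ] F [ 0.7 -0.3 -0.5] w 0.0067 q [-39.  21.  88.   0.  70. -56.]
-0.0 -0.0 1.5 0.0223 0.0113 0.0002 0; -0.0 -0.0 1.5 0.0226 0.0107 0.0002 0; -0.0 -0.0 1.5 0.0229 0.0101 0.0002 0; -0.0 -0.0 1.5 0.0231 0.0095 0.0002 0; -0.0 -0.0 1.5 0.0233 0.0089 0.0002 0
```

View pics/j16.png

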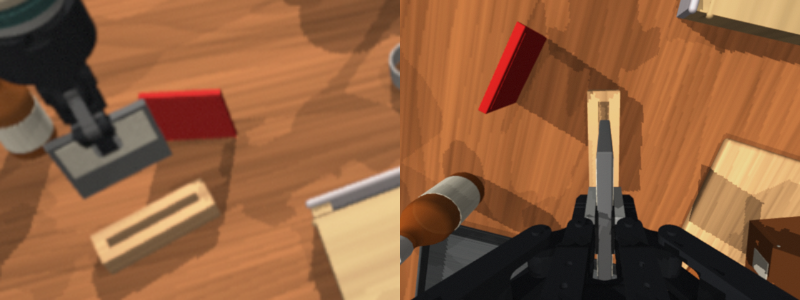

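```bash
python3 - <<'E'
from p import *
plan((.5584,-.1058,.12),95.9,8,0)
E
```

```text
-0.0 -0.0 1.4 0.0243 0.0134 0.0008 0; -0.0 -0.0 1.4 0.0246 0.0127 0.0008 0; -0.0 -0.0 1.4 0.0249 0.0121 0.0008 0; -0.0 -0.0 1.4 0.0252 0.0115 0.0008 0; -0.0 -0.0 1.4 0.0255 0.0109 0.0007 0; -0.0 -0.0 1.4 0.0258 0.0102 0.0007 0; -0.0 -0.0 1.4 0.0260 0.0096 0.0007 0; -0.0 -0.0 1.4 0.0263 0.0089 0.0007 0
```

Request:
drive_tool(motion="0 0 1.4 0.024 0.013 0 0; 0 0 1.4 0.0245 0.0125 0 0; 0 0 1.4 0.025 0.012 0 0; 0 0 1.4 0.025 0.0115 0 0; 0 0 1.4 0.0255 0.011 0 0; 0 0 1.4 0.024 0.009 0 0; 0 0 1.4 0.020 0.008 0 0; 0 0 0 0 0 0 0")

```text
clock: 25.48
position: [0.5435, -0.133, 0.1135]
ee_rot: [-0.013, 0.662, 0.75, -0.003]
contact_force: [-0.1, -0.6, -0.8]
width: 0.007
```

```bash
python3 - <<'E'
from p import *
show(); plan((.5584,-.1058,.11),95.9,1,0)
E
```

```text
t 25.48 p [ 0.5435 -0.133   0.1135] phi 97.14 tilt [ 1.28  0.91 -0.01] F [-0.1 -0.6 -0.8] w 0.0070 q [-21.  19.  95.   0.  68. -28.]
-1.3 -0.9 1.3 0.0251 0.0183 0.0035 0
```

Request:
drive_tool(motion="-0.7 -0.5 0.7 0.012 0.009 0 0; -0.5 -0.3 0.5 0.010 0.007 0 0; 0 0 0 0 0 0 0")

```text
clock: 25.85
position: [0.5551, -0.1103, 0.1108]
ee_rot: [-0.003, 0.67, 0.743, -0.002]
contact_force: [0.1, -0.2, 0.2]
width: 0.0066
```

```bash
python3 - <<'E'
from p import *
show(); plan((.5584,-.1058,.11),95.9,1,0)
E
```

```text
t 25.85 p [ 0.5551 -0.1103  0.1108] phi 95.94 tilt [ 0.36  0.07 -0.  ] F [ 0.1 -0.2  0.2] w 0.0066 q [-18.  19.  95.  -0.  66. -24.]
-0.4 -0.1 0.0 0.0041 0.0037 0.0008 0
```

Request:
drive_tool(motion="-0.4 -0.1 0 0.004 0.0035 0.006 0; 0 0 0 0 0 0.010 0; 0 0 0 0 0 0 0")

```text
clock: 26.22
position: [0.5576, -0.107, 0.0931]
ee_rot: [0.0, 0.67, 0.743, -0.001]
contact_force: [0.1, 0.2, -1.2]
width: 0.0065
```

```bash
python3 - <<'E'
from p import *
show(); plan((.5584,-.1058,.075),95.9,1,0)
for n,t in(('wrist','w17'),('scene','c17'),('side','s17')): grab(n,t)
import cv2
cv2.imwrite('pics/j17.png',np.hstack([cv2.resize(cv2.imread('pics/c17.png')[210:360,210:410],(400,300)),cv2.resize(cv2.imread('pics/s17.png')[150:300,220:420],(400,300))]))
E
```

```text
t 26.23 p [ 0.5576 -0.107   0.0931] phi 95.90 tilt [ 0.03 -0.05  0.  ] F [ 0.1  0.2 -1.2] w 0.0065 q [-18.  20.  96.  -0.  64. -24.]
-0.0 0.1 0.0 0.0012 0.0009 0.0181 0
```

View pics/j17.png

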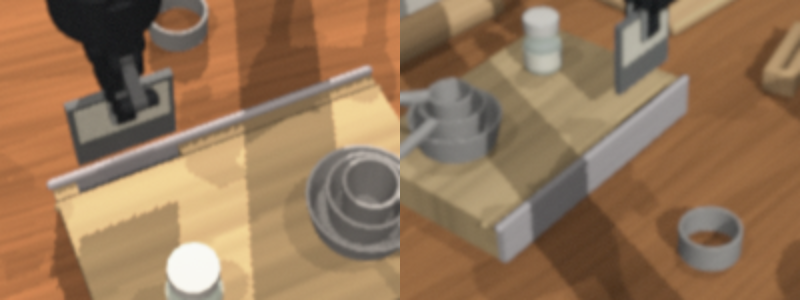

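View pics/w17.png

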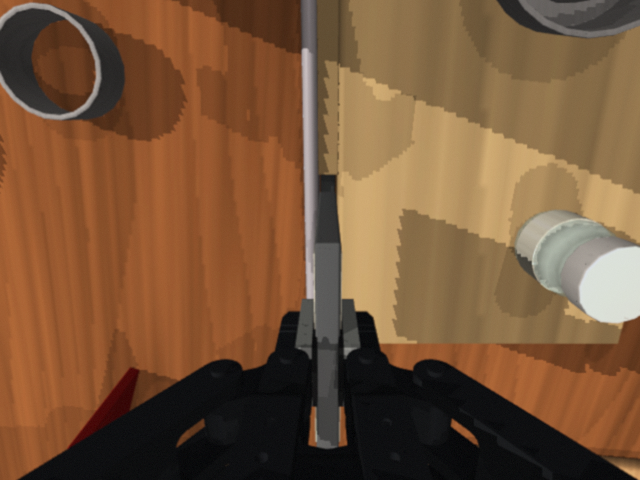

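Side and scene views show the holder hovering just above the slot. In the wrist view its edge (327,200) lines up with the slot behind the lip (310). I check this numerically in the stand frame.

```bash
cat > rel.py <<'E'
from m import *
def rel(tag,win,th,zh):
    im,dep,c=load(tag); P=cloud(c,dep); a,b,x,y=win
    q=P[b:y,a:x].reshape(-1,3); q=q[np.isfinite(q[:,0])]
    an=np.radians(th); X=np.array([np.cos(an),np.sin(an)]); Y=np.array([-X[1],X[0]])
    xs=q[:,:2]@X; ys=q[:,:2]@Y; z=q[:,2]
    l=(z>.0425)&(z<.049)&(abs(xs-.535)<.008); L=np.polyfit(ys[l],xs[l],1); print(tag,'lip xs %.4f'%np.median(xs[l]),l.sum(),'slope deg %.2f'%np.degrees(np.arctan(L[0])),'pct',np.percentile(xs[l],[2,98]).round(4))
    for lo,hi in zh:
        m=(z>lo)&(z<hi)&(abs(xs-.545)<.013)&(ys>-.22)&(ys<-.10)
        if m.sum()<20: continue
        f=np.polyfit(ys[m],xs[m],1)
        print('  z %.3f-%.3f'%(lo,hi),m.sum(),'xs',np.percentile(xs[m],[3,50,97]).round(4),'slope %.2f'%np.degrees(np.arctan(f[0])),'ys',np.percentile(ys[m],[1,99]).round(4))
E
python3 - <<'E'
from rel import *
zh=[(.07,.09),(.09,.11),(.11,.13),(.13,.15),(.15,.165)]
rel('w17',(285,0,370,330),5.93,zh)
rel('c17',(225,200,420,330),5.93,zh)
rel('s17',(330,150,400,290),5.93,zh)
E
```

```text
w17 lip xs 0.5347 3690 slope deg 0.50 pct [0.5312 0.5384]
  z 0.070-0.090 104 xs [0.5405 0.5441 0.5479] slope 35.81 ys [-0.1217 -0.1206]
  z 0.090-0.110 182 xs [0.5406 0.5441 0.5479] slope 3.16 ys [-0.1218 -0.1205]
  z 0.110-0.130 344 xs [0.5357 0.5443 0.5533] slope -1.52 ys [-0.1554 -0.1205]
  z 0.130-0.150 1491 xs [0.5329 0.5451 0.5571] slope -2.22 ys [-0.1572 -0.1205]
  z 0.150-0.165 2501 xs [0.5403 0.5442 0.5483] slope 0.14 ys [-0.1523 -0.1207]
c17 lip xs 0.5357 664 slope deg -0.30 pct [0.5313 0.5398]
  z 0.070-0.090 235 xs [0.5474 0.5487 0.5498] slope 0.01 ys [-0.206  -0.1239]
  z 0.090-0.110 351 xs [0.5471 0.5487 0.5499] slope -0.26 ys [-0.2062 -0.1231]
  z 0.110-0.130 296 xs [0.5471 0.549  0.5505] slope -0.46 ys [-0.2065 -0.1238]
  z 0.130-0.150 247 xs [0.5468 0.549  0.555 ] slope -0.91 ys [-0.2066 -0.1227]
  z 0.150-0.165 234 xs [0.5411 0.5464 0.5504] slope -1.14 ys [-0.2063 -0.1229]
s17 lip xs 0.5310 139 slope deg -0.54 pct [0.5281 0.5366]
  z 0.070-0.090 122 xs [0.5377 0.5395 0.5413] slope -0.45 ys [-0.2042 -0.1213]
  z 0.090-0.110 193 xs [0.5373 0.5393 0.5413] slope -0.20 ys [-0.2016 -0.121 ]
  z 0.110-0.130 169 xs [0.5367 0.539  0.5407] slope 0.09 ys [-0.2043 -0.1204]
  z 0.130-0.150 146 xs [0.533  0.5385 0.541 ] slope 0.63 ys [-0.2047 -0.1213]
  z 0.150-0.165 126 xs [0.5326 0.5407 0.5539] slope -7.57 ys [-0.1639 -0.1231]
```

All three views put the holder within 1 mm of the slot centre, aligned within 0.5° and vertical. I descend in small steps with a force check at each.

Request:
drive_tool(motion="0 0 0 0.001 0 0.010 0; 0 0 0 0 0 0.010 0; 0 0 0 0 0 0 0")

```text
clock: 26.75
position: [0.5586, -0.1064, 0.073]
ee_rot: [0.001, 0.67, 0.743, 0.0]
contact_force: [0.1, -0.6, -1.3]
width: 0.0068
```

```bash
python3 - <<'E'
from p import *
show(); plan((.5577,-.106,.065),95.9,1,0)
E
```

```text
t 26.75 p [ 0.5586 -0.1064  0.073 ] phi 95.89 tilt [-0.12 -0.11 -0.  ] F [ 0.1 -0.6 -1.3] w 0.0068 q [-18.  21.  98.  -0.  61. -24.]
0.1 0.1 -0.0 0.0005 -0.0009 0.0080 0
```

Request:
drive_tool(motion="0.1 0.1 0 0.0005 -0.001 0.006 0; 0 0 0 0 0 0 0")

```text
clock: 27.0
position: [0.5575, -0.1059, 0.0665]
ee_rot: [0.0, 0.67, 0.743, 0.0]
contact_force: [0.2, 0.2, -0.5]
width: 0.007
```

```bash
python3 - <<'E'
from p import *
show(); plan((.5577,-.106,.058),95.9,1,0); grab('wrist','w18')
from rel import *
rel('w18',(285,0,370,330),5.93,[(.055,.07),(.07,.09),(.09,.11),(.13,.145)])
E
```

```text
t 27.00 p [ 0.5575 -0.1059  0.0665] phi 95.90 tilt [-0.  0.  0.] F [ 0.2  0.2 -0.5] w 0.0070 q [-18.  21.  99.   0.  60. -24.]
0.0 -0.0 0.0 -0.0001 0.0002 0.0085 0
w18 lip xs 0.5348 4333 slope deg 0.35 pct [0.5313 0.5385]
  z 0.055-0.070 119 xs [0.5405 0.5441 0.5479] slope -26.75 ys [-0.1206 -0.1194]
  z 0.070-0.090 207 xs [0.5406 0.5441 0.5479] slope 24.20 ys [-0.1205 -0.1194]
  z 0.090-0.110 700 xs [0.5329 0.5445 0.5572] slope -2.26 ys [-0.1561 -0.1194]
  z 0.130-0.145 27 xs [0.5413 0.5435 0.5469] slope 3.54 ys [-0.147  -0.1207]
```

Request:
drive_tool(motion="0 0 0 0 0.0002 0.005 0; 0 0 0 0 0 0 0")

```text
clock: 27.3
position: [0.5585, -0.1061, 0.0619]
ee_rot: [0.001, 0.67, 0.743, 0.0]
contact_force: [-0.4, -0.3, -1.2]
width: 0.0067
```

Request:
drive_tool(motion="0 0 0 0 0 0.005 0; 0 0 0 0 0 0 0")

```text
clock: 27.55
position: [0.5586, -0.1062, 0.0567]
ee_rot: [0.001, 0.67, 0.743, 0.0]
contact_force: [0.2, -1.0, -0.0]
width: 0.007
```

```bash
python3 - <<'E'
from p import *
show(); plan((.5577,-.106,.048),95.9,1,0)
E
```

```text
t 27.55 p [ 0.5586 -0.1062  0.0567] phi 95.90 tilt [-0.11 -0.05 -0.  ] F [ 0.2 -1.  -0. ] w 0.0070 q [-18.  22.  99.  -0.  59. -24.]
0.1 0.0 -0.0 0.0003 -0.0008 0.0087 0
```

The foot is below the lip top with no contact force, so I continue.

Request:
drive_tool(motion="0.1 0 0 0 -0.0008 0.005 0; 0 0 0 0 0 0 0")

```text
clock: 27.8
position: [0.5577, -0.1062, 0.0513]
ee_rot: [0.0, 0.67, 0.743, -0.0]
contact_force: [0.4, 0.3, -0.5]
width: 0.0067
```

Request:
drive_tool(motion="0 0 0 0 0 0.005 0; 0 0 0 0 0 0 0")

```text
clock: 28.05
position: [0.5577, -0.1062, 0.0459]
ee_rot: [0.0, 0.67, 0.743, -0.0]
contact_force: [-0.1, -0.1, -1.3]
width: 0.0068
```

```bash
python3 - <<'E'
from p import *
show(); plan((.5577,-.106,.043),95.9,1,0)
E
```

```text
t 28.05 p [ 0.5577 -0.1062  0.0459] phi 95.90 tilt [ 0.   -0.05  0.  ] F [-0.1 -0.1 -1.3] w 0.0068 q [-18.  22. 100.  -0.  58. -24.]
-0.0 0.0 -0.0 0.0002 0.0000 0.0029 0
```

Request:
drive_tool(motion="0 0 0 0 0 0.005 0; 0 0 0 0 0 0.003 0", newtons=100)

```text
clock: 28.3
position: [0.5585, -0.1065, 0.0385]
ee_rot: [0.001, 0.67, 0.743, 0.0]
contact_force: [-1.5, 0.1, 4.8]
width: 0.0065
```

Request:
drive_tool(motion="0 0 0 0 0 0.004 0")

```text
clock: 28.42
position: [0.5585, -0.1065, 0.0349]
ee_rot: [0.001, 0.67, 0.743, 0.0]
contact_force: [-1.5, 0.2, 6.1]
width: 0.0064
```

Request:
drive_tool(motion="0 0 0 0 0 0.004 0")

```text
clock: 28.55
position: [0.5588, -0.1066, 0.0328]
ee_rot: [0.002, 0.67, 0.743, 0.0]
contact_force: [-6.6, 2.9, 31.0]
width: 0.0064
```

```bash
python3 - <<'E'
from p import *
show(); plan((.5577,-.106,.033),95.9,1,0)
E
```

```text
t 28.55 p [ 0.5588 -0.1066  0.0328] phi 95.91 tilt [-0.16 -0.12 -0.  ] F [-6.6  2.9 31. ] w 0.0064 q [-18.  23. 101.  -0.  56. -24.]
0.2 0.1 0.0 0.0007 -0.0011 -0.0002 0
```

The stop was reached at 0.0328, against the predicted 0.033. I settle to a moderate steady push.

Request:
drive_tool(motion="0.1 0.1 0 0 -0.0006 0.001 0; 0 0 0 0 0 0.001 0; 0 0 0 0 0 0.001 0")

```text
clock: 28.92
position: [0.5586, -0.1065, 0.033]
ee_rot: [0.001, 0.67, 0.743, 0.001]
contact_force: [-2.5, 0.8, 7.7]
width: 0.0063
```

```bash
python3 - <<'E'
from p import *
show()
for n,t in(('wrist','w19'),('scene','c19'),('side','s19')): grab(n,t)
show()
from rel import *
zh=[(.05,.065),(.065,.08),(.08,.092),(.088,.1)]
rel('w19',(285,0,370,330),5.93,zh); rel('c19',(225,200,420,330),5.93,zh)
im,dep,c=load('c19'); P=cloud(c,dep); q=P[200:330,225:330].reshape(-1,3); an=np.radians(5.93); X=np.array([np.cos(an),np.sin(an)])
Y=np.array([-X[1],X[0]]); m=(abs(q[:,:2]@X-.545)<.008)&(q[:,2]>.05)&(((q[:,:2]@Y)<-.185)|((q[:,:2]@Y)>-.14)&((q[:,:2]@Y)<-.12)); print('top z pct',np.percentile(q[m][:,2],[90,95,98,99.5]).round(4))
w=(320,200,455,368)
for k,z,r in (('large',0,.047),('med',.043,.0325),('small',.046,.0215)): cup(P,k,w,(.660,.061),zoff=z)
cup(P,'cutter',(278,200,320,240),(.392,-.019)); cup(P,'jar',(288,325,328,375),(.69,-.089))
cv2.imwrite('pics/j19.png',np.hstack([cv2.resize(cv2.imread('pics/c19.png')[200:380,210:450],(400,300)),cv2.resize(cv2.imread('pics/s19.png')[130:280,200:400],(400,300))]))
E
```

```text
t 28.93 p [ 0.5586 -0.1065  0.033 ] phi 95.91 tilt [-0.18 -0.06 -0.  ] F [-2.5  0.8  7.7] w 0.0063 q [-18.  23. 101.   0.  56. -24.]
t 29.07 p [ 0.5586 -0.1065  0.033 ] phi 95.91 tilt [-0.18 -0.06 -0.  ] F [-2.   0.3  7.8] w 0.0061 q [-18.  23. 101.   0.  56. -24.]
w19 lip xs 0.5349 5522 slope deg 0.10 pct [0.5313 0.5385]
  z 0.050-0.065 193 xs [0.5413 0.5451 0.5489] slope 35.64 ys [-0.1253 -0.1201]
  z 0.065-0.080 833 xs [0.5327 0.5447 0.5572] slope 0.71 ys [-0.1568 -0.1202]
  z 0.080-0.092 978 xs [0.5338 0.545  0.5562] slope -0.03 ys [-0.1566 -0.1201]
  z 0.088-0.100 2699 xs [0.5407 0.545  0.5495] slope 0.04 ys [-0.1524 -0.1202]
c19 lip xs 0.5356 487 slope deg -0.24 pct [0.5309 0.5397]
  z 0.050-0.065 146 xs [0.5485 0.5497 0.5512] slope 0.17 ys [-0.2058 -0.1236]
  z 0.065-0.080 148 xs [0.5478 0.5497 0.5556] slope 0.03 ys [-0.206  -0.1226]
  z 0.080-0.092 138 xs [0.5482 0.5497 0.5539] slope 0.12 ys [-0.206 -0.124]
  z 0.088-0.100 239 xs [0.5418 0.548  0.5509] slope -0.44 ys [-0.2059 -0.1228]
top z pct [0.2603 0.2747 0.2861 0.2925]
large [0.6589 0.0609 0.0458] rms 0.0015 448 handle svd 11.0 cen 15.3 far 0.105 mu [0.7369 0.0823] z0.0708
med [0.6598 0.0613 0.0322] rms 0.0015 301 handle svd 104.5 cen 104.4 far 0.092 mu [0.6432 0.1261] z0.0839
small [0.661  0.0615 0.0212] rms 0.0017 247 handle svd 48.5 cen 47.8 far 0.080 mu [0.6983 0.1027] z0.0968
cutter [ 0.3928 -0.0198  0.0283] rms 0.0012 144 
jar [ 0.6899 -0.0893  0.0166] rms 0.0016 282
```

View pics/j19.png

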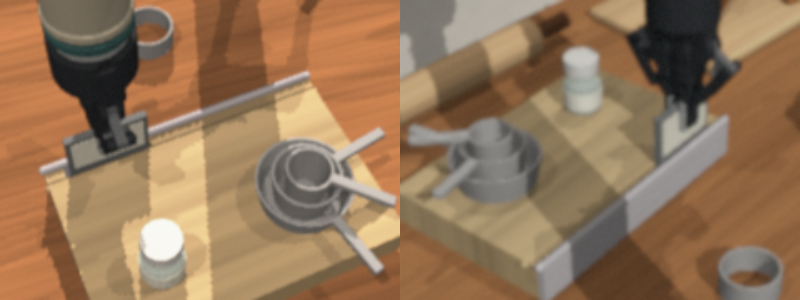

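At 7.7 N the push only balances the spring, so I need a firmer margin against the stop.

Request:
drive_tool(motion="0 0 0 0 0 0.0025 0")

```text
clock: 29.2
position: [0.5588, -0.1066, 0.0329]
ee_rot: [0.002, 0.67, 0.743, 0.001]
contact_force: [-5.4, 1.3, 23.8]
width: 0.0065
```

```bash
python3 - <<'E'
from p import *
show(); grab('scene','c20'); grab('side','s20'); show()
from rel import *
an=np.radians(5.93); X=np.array([np.cos(an),np.sin(an)]); Y=np.array([-X[1],X[0]])
for t,w in (('c16',None),('c20',(225,200,330,330)),('s20',(330,130,400,290))):
    if w is None: continue
    im,dep,c=load(t); P=cloud(c,dep); a,b,x,y=w; q=P[b:y,a:x].reshape(-1,3); xs=q[:,:2]@X; ys=q[:,:2]@Y
    for lo,hi in ((-.207,-.185),(-.14,-.12)):
        m=(abs(xs-.544)<.008)&(q[:,2]>.05)&(q[:,2]<.13)&(ys>lo)&(ys<hi); print(t,lo,m.sum(),np.percentile(q[m][:,2],[50,90,97]).round(4) if m.sum()>5 else '')
E
```

```text
t 29.20 p [ 0.5588 -0.1066  0.0329] phi 95.92 tilt [-0.23 -0.09 -0.  ] F [-5.4  1.3 23.8] w 0.0065 q [-18.  23. 101.   0.  56. -24.]
t 29.30 p [ 0.5587 -0.1065  0.0329] phi 95.92 tilt [-0.24 -0.09 -0.  ] F [-3.9  1.3 17.3] w 0.0065 q [-18.  23. 101.   0.  56. -24.]
c20 -0.207 253 [0.0798 0.0949 0.0958]
c20 -0.14 181 [0.0839 0.096  0.0967]
s20 -0.207 50 [0.0634 0.0746 0.0766]
s20 -0.14 124 [0.0768 0.0952 0.0968]
```

```bash
python3 - <<'E'
from p import *
for i in range(6): get_image('side')
show()
for i in range(4): get_image('side')
show()
E
```

```text
t 29.60 p [ 0.5587 -0.1065  0.0329] phi 95.92 tilt [-0.24 -0.09 -0.  ] F [-4.4  1.7 15.9] w 0.0064 q [-18.  23. 101.   0.  56. -24.]
t 29.80 p [ 0.5587 -0.1065  0.0329] phi 95.92 tilt [-0.24 -0.09 -0.  ] F [-3.6  1.5 16.6] w 0.0063 q [-18.  23. 101.   0.  56. -24.]
```

Steady at about 16 N, twice the spring's 8 N at the stop. Handing in.

```bash
python3 -c "
from rig import sign_off
print(sign_off())"
```

```text
the job is handed in; nothing more can be done
None
```

I nested the cups, pushed the label holder down to its stop, and handed in at about 30 s with the gripper still pressing it there. No verdict was reported.

- **Cups:** the middle cup sits in the largest and the smallest in the middle one. All three are concentric within about 2 mm, released, with their handles fanned apart. The rims read about 85 mm and 98 mm above the table, as they should when each foot is on the floor below. The small cup's rim came out level. The middle cup's rim was level when placed. In the last check the small cup's handle crossed it and spoiled the fit (2.6–4°), so I relied on the earlier reading and its unchanged height and centre.
- **Label holder:** its top edge is at 96 mm, so its foot is 30 mm below the mouth, fully home. The gripper holds it at about 16 N, steady over 0.5 s, against the spring's 8 N at the stop. A sideways force of about 4 N remains.
- **Bystanders:** the jar and cutter measured within 0.5 mm of where they started. The look-alikes were left alone.

**What disagreed or went wrong:**
- The finger ends turned out to be about 33–35 mm short of the reported tool point. My first grip on the middle cup therefore closed on air, without touching anything, and I allowed for the offset after that.
- The arm drifted on longer runs of moves, so I worked in short, corrected steps.
- The side camera read positions 3–5 mm away from the other two. I relied on the wrist camera and on comparisons within a single view.

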